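# Wind a scissor jack up until the exhaust flanges are level

### The job

The end of the exhaust pipe sags on the scissor jack. Fit the loose crank handle fully home on the square end of the jack's screw without forcing it, then, keeping it pushed on, wind the jack up gently by the crank's red grip until the pipe's flange is level with the silencer's flange beside it, ready for bolting. Leave the crank home on the jack, lift nothing by hand, and leave the other tools where they are.

Things in the scene. Friction and masses are not known exactly. Their poses are not given: they have to be found in the camera images.
- crank: Loose steel crank, 0.40 kg, lying flat. Square tube 26 mm outside, 19 mm hole, 70 mm long. Origin: centre of its open mouth, 13 mm above the bench. x: out of the mouth along the tube (x = -70 to 0 mm), flats parallel to y and z, z up as it lies. Arm (8 x 22 mm) at x = -78 to -70, along +y. Centre of mass near x = -73, y = 26 mm: carry it by the tube near x = -45, gripped across y
- crank_grip (a point): Centre of the crank's red grip, a sleeve 26 mm thick and 100 mm long that spins freely on its pin, parallel to crank x and 70 mm beside the tube's axis (crank y = 70, x = -184 to -84 mm). Axes: the crank's. Pinch it from above, fingers across it, here or up to 15 mm nearer the free end; the hand keeps pointing down as the crank goes round
- jack: Green scissor jack, fixed on the bench. Origin: centre of the underside of its base plate (150 x 85 mm). x runs along its screw away from the driven square end, which looks to -x, roughly towards the robot; z is up. The exhaust pipe rests on its saddle
- shaft_tip (a point): Centre of the tip of the screw's square end, 128 mm above the bench: 17 mm square, 38 mm long, its last 4 mm stepped down to 12 mm which enters the crank's mouth at any roll. x: along the screw into the jack, z up. The flats may stand rolled up to 0.6 rad from level either way, which these axes do not show: feel for it. Beyond the step the crank enters only within about 0.12 rad of the flats
- shaft_collar (a point): Centre of the front face of the round collar (34 mm across), 38 mm behind the tip, same axes. A crank fully home has its mouth against it. Winding clockwise (seen from the crank, along the screw) raises the saddle 3.8 mm and the pipe's flange about 4.5 mm per turn; the screw itself climbs 1.9 mm and moves 2 mm into the jack per turn. It takes 4 N at the grip and holds when let go
- pipe_flange (a point): Centre of the end face of the flange (78 mm across, two bolt ears) on the 51 mm exhaust pipe. The pipe pivots in a grey stand 0.50 m away and rests on the jack's saddle 0.10 m from this face, so the flange goes up and down with the jack. It starts about 8 to 15 mm too low
- silencer_flange (a point): Centre of the face of the silencer's fixed flange, 78 mm across, with the same two bolt ears, 15 mm from the pipe's flange. z is up. The pipe's flange must come to the same height as this
- wrench: Open-ended wrench, 200 mm, lying on the bench opposite the crank; to be left alone. Origin: middle of its underside, x along it
- hammer: Hammer, 280 mm, lying on the robot's left; to be left alone. Origin: underside, x along it
- spray_can: Blue spray can with a white cap, 64 mm in diameter and 180 mm tall, standing on the robot's right; to be left alone. Origin: centre of its underside
- socket: Chromed wrench socket, 30 mm in diameter, 42 mm tall, standing beside the jack; to be left alone. Origin: centre of its underside

How it is judged (in metres and radians):
On the way, in this order (a step that is already met when the one before it is completed fails the run):
1. the crank is fully home on the square end: its mouth within 6 mm of the collar, in line with the screw (x of crank in the frame of shaft_collar above -0.006 m and angle between the x axis of crank and the x axis of shaft_collar, either way round below 0.15 rad and distance between crank and shaft_collar below 0.008 m), for 0.2 s.
2. with the crank still well on the square end (mouth within 10 mm of the collar), the pipe's flange is level with the silencer's within 2.5 mm (x of crank in the frame of shaft_collar above -0.01 m and angle between the x axis of crank and the x axis of shaft_collar, either way round below 0.2 rad and distance between crank and shaft_collar below 0.012 m and z of pipe_flange in the frame of silencer_flange between -0.0025 and 0.0025 m), for 0.2 s.
At the end, for the whole second after the job is handed in: the pipe's flange is within 2.5 mm of the height of the silencer's flange; the crank is still on the square end (mouth within 10 mm of the collar), let go and at rest (all of step 2 and linear speed of crank below 0.03 m/s); the robot touches nothing.
It fails at once if the crank is rammed against the end of the shaft: more than 45 N between crank and jack while its mouth is still more than 32 mm from the collar (contact force between crank and jack above 45 N and x of crank in the frame of shaft_collar below -0.032 m).
It fails at once if the crank is forced on the jack: more than 120 N between them (contact force between crank and jack above 120 N).
It fails at once if the robot presses on the jack, the pipe or the pipe's stand with more than 8 N (contact force between any of the arm, the fingers and jack above 8 N or contact force between any of the arm, the fingers and pipe_stand above 8 N).
It fails at once if the wrench, hammer, spray can or socket is pushed more than 30 mm from where it was (distance of any of wrench, hammer, spray_can, socket from where it was at the start of the episode above 0.03 m).
It also fails if it takes over 72 s, if anything falls off the work surface, if the arm or the gripper's body presses on something with over 40 N, if the wrist force passes 120 N, or if a joint passes its speed limit or range.

### The arm

A 7-joint arm with a two-finger parallel gripper is mounted at the origin on the work surface. World frame = base frame: x ahead of the robot, y to its left, z up, the work surface at z = 0. Lengths are in mm, angles in rad, forces in N, time in s.
With the tool pointing down it reaches from about 350 to 775 mm from the base axis. Payload 3.1 kg.
Tool frame: the origin (TCP) lies at the very end of the fingers, on their centre line; the grasp point (between the pads) lies ctrl.tcp_to_grasp behind it (ctrl.tcp_to_grasp is the distance from the TCP to the grasp point, in mm); z points along the fingers, y is the direction in which the jaws open and shut (so a half turn about z gives the same grasp; the last joint's range is limited). The gripper opens to 85 mm and grips with 20 to 120 N. Pads are 22 mm wide; open, the fingers measure 114 mm over their backs; the gripper's body (76 mm by 85 mm) begins 54 mm behind the grasp point. The pads swing forward as they close: fully open they stand 13 mm farther back than shut.
Start: joints at [-1.386, 0.311, 0.014, 1.512, -0.004, 1.319, -0.027], TCP at [123.644, 535.938, 231.304] pointing down, gripper open.
Joint ranges: [-2.7, 2.7], [-0.3, 1.91], [-1.27, 1.3], [0.12, 2.57], [-1.44, 4.58], [0.2, 2.03], [-3.05, 3.05]. Speed limits (rad/s): [2.79, 2.79, 3.14, 3.14, 3.14, 3.14, 3.14].

### API

Orientations are given as a rotation vector (axis times angle).
In Python, from rig import ctrl gives the robot as it stands.
- The arm moves only by the tool drive_tool, never from a script. Its argument "steps" is text: rows parted by semicolons, each of 4 numbers parted by spaces: the shift along the tool's x, y, z in m, then the turn about the tool's z in degrees. A call has 1 to 20 rows; each row shifts and turns the commanded pose from where the row before left it, along the tool's axes as they then stand; what a row does not reach is not made up. A row lasts 1/12 s, in which the tool goes at most 41.7 mm and 7.16 degrees, less where a joint would pass 70% of its speed; a pose out of reach is approached as far as the arm can. A call with a gripper value outside its range is refused whole. "fingers" is the finger opening in m, from 0 to 0.0854, set as the call begins (left out, the last holds). The fingers move at their own pace and stop on an object; "newtons" is the grip in N (left out, the last holds). Time passes only in rows, so rows that do not move let the fingers close. It gives the time, the measured TCP pose, the force and the opening at its end, in the units of the state.
- ctrl.state(): the state, without advancing time (a new reading comes with each control period).
- ctrl.read_camera(name): name is "side" or "top" or "wrist"; returns the picture (420x560x3 uint8, red, green, blue); there is no depth.
- ctrl.calibration(name): a dict with "vertical_fov" (degrees; the focal length in pixels is half the picture's height over the tangent of half this angle, whatever the lens; pixels are square), "cx", "cy" (the principal point, pixels), "T" (4x4, takes a point from camera to world coordinates). Camera axes: x right, y up, looking along -z (the intrinsics and any distortion apply to the point x, -y, -z); pixel columns grow to the right and rows downward; lengths in mm; the calibration is good to about 2 mm. A picture is of the moment at which its call begins: read the wrist's pose just before it. calibration takes no time and is no camera call; for the wrist camera it gives the pose at the moment of the call.
- ctrl.job_done(): hands the job in, once; it reports no verdict.
Trained networks look in the newest picture that a camera, given by its name, has taken for a name from the list of things; names that differ only in an ending like _2 or _b are one class to them, and where a whole thing is asked for, a point or a joint stands for the part that bears it (a point fixed in the world has none). Each returns a list of dicts, best first, with "p" (0 to 1); they miss things now and then, are a little off and sometimes report something else, mostly with a low value. They report only what shows in the picture. A call takes as long as a camera call.
- ctrl.look_for(camera, target): "at" ([x, y, z] in mm, in the coordinates of the camera as it stood for that picture, good to about 4 mm: the middle of the surface that is visible of it).
- ctrl.trace(camera, target): "pixels" (420x560 bool, what is visible of it).
The state is a dict: "time_s": time; "joint_positions": joint angles; "joint_velocities": joint speeds; "effort": joint torques, N m; "tool_pos": TCP position; "tool_rot": TCP orientation; "force": force on the tool from outside, world axes, zero at the start; "moment": the same for the moment, N m; "finger_gap": finger opening in mm.
Only numpy, scipy, OpenCV 4.12 (cv2) and the standard library are available. Lean on these libraries where they do the work, as an engineer would, in place of code of your own. Each camera call takes 0.05 s, during which the arm holds its last target.

## Working session

There is one attempt and no reset: what is moved stays moved. The work goes in short steps, Python scripts to look and compute and a tool call to move; the robot and the scene stay as the last step left them, time stands still between calls to the robot, and variables do not carry over. Pictures are saved under pics/ and viewed, and the job is handed in when it is done.

Besides the shell and the picture viewer there is one more tool, called after "Emit:" as name(argument=value, ...), one argument or row to a line, values as JSON. drive_tool: Moves the arm, as the interface text tells. Its arguments: {"type":"object","properties":{"steps":{"type":"string"},"fingers":{"type":"number"},"newtons":{"type":"number"}},"required":["steps"]}

```bash
ls; mkdir -p pics
python3 - <<'E'
from rig import ctrl
import cv2,numpy as np
print(ctrl.state(), ctrl.tcp_to_grasp)
for n in ["side","top","wrist"]:
    im=ctrl.read_camera(n); cv2.imwrite(f"pics/{n}0.png",im[:,:,::-1])
    c=ctrl.calibration(n); print(n,c)
    for t in ["crank","crank_grip","jack","shaft_tip","shaft_collar","pipe_flange","silencer_flange","socket","spray_can","wrench","hammer"]:
        T=np.array(c["T"])
        for r in ctrl.look_for(n,t)[:2]:
            p=T@np.r_[r["at"],1]; print(t,round(r["p"],2),p[:3].round(1))
E
```

```text
pics
{'time_s': 0.0, 'joint_positions': array([-1.38570181,  0.31171966,  0.01398802,  1.51305449, -0.00441876,
        1.31920591, -0.02721206]), 'joint_velocities': array([ 7.58316257e-04, -3.56780501e-04, -2.24268071e-03,  9.27614914e-04,
       -6.92055895e-04,  2.14510559e-03,  2.96178342e-05]), 'effort': array([-6.33996433e-05, -3.79908800e+01,  1.45943714e-01, -2.30596787e+01,
        1.23010506e-02,  1.36056074e-02,  1.58056842e-06]), 'tool_pos': array([123.48604922, 535.20782666, 230.22539836]), 'tool_rot': array([-0.35536363, -3.12123601,  0.00368931]), 'force': array([0.27681628, 0.21228758, 0.80058759]), 'moment': array([ 0.01942695, -0.03550761, -0.00351662]), 'finger_gap': 85.5936514970498} 18.700000000000003
side {'vertical_fov': 42.125593338962126, 'cx': 278.6121101761576, 'cy': 208.57158588780774, 'T': array([[ 7.37506487e-01,  4.56635189e-01, -4.97562544e-01,
        -2.09304364e+02],
       [-6.75338324e-01,  4.97003058e-01, -5.44890914e-01,
        -8.45395498e+02],
       [-1.52625923e-03,  7.37883638e-01,  6.74926223e-01,
         1.22800024e+03],
       [ 0.000
[... 1350 characters left out ...]
692.4 -120.2  307.2]
silencer_flange 0.61 [753.7 376.7 344.4]
socket 0.62 [717.  -83.   27.7]
spray_can 0.68 [ 467.9 -479.4  164.4]
wrench 0.86 [575.6 281.2   2.7]
wrench 0.27 [753.3 378.4 342.2]
hammer 0.55 [461.6 474.2  21.4]
wrist {'vertical_fov': 62.22599680030938, 'cx': 283.43012637576703, 'cy': 208.54657543783983, 'T': array([[ 2.24382981e-01, -9.31228413e-01, -2.87168803e-01,
         5.08321515e+01],
       [ 9.74500936e-01,  2.14283000e-01,  6.65636603e-02,
         5.52192241e+02],
       [-4.50578945e-04, -2.94782020e-01,  9.55564418e-01,
         3.73201798e+02],
       [ 0.00000000e+00,  0.00000000e+00,  0.00000000e+00,
         1.00000000e+00]])}
hammer 0.88 [377.2 535.3  17.4]
```

View pics/side0.png

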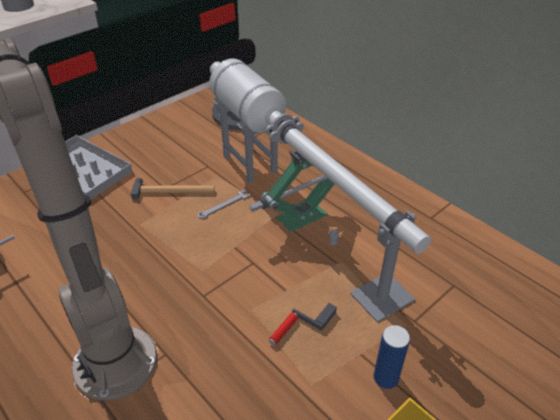

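View pics/top0.png

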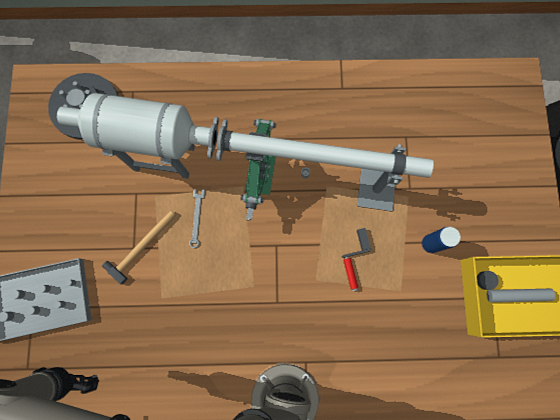

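View pics/wrist0.png

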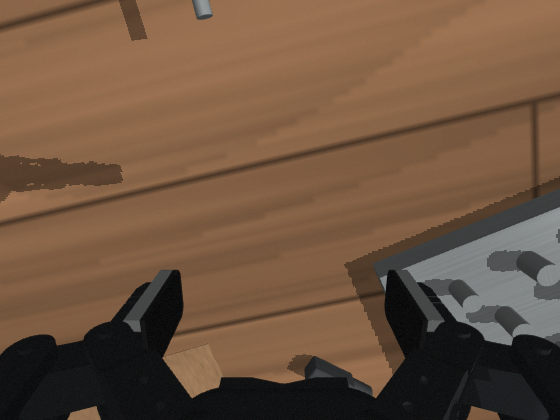

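```bash
cat > h.py <<'E'
from rig import ctrl
import cv2,numpy as np
from scipy.spatial.transform import Rotation as R
def pose():
    s=ctrl.state(); Rm=R.from_rotvec(s["tool_rot"]).as_matrix(); return np.array(s["tool_pos"]),Rm,s
def yaw(Rm): return np.arctan2(-Rm[1,0],-Rm[0,0])
def totool(d,Rm): return Rm.T@np.asarray(d,float)
def snap(n,f,scale=1):
    c=ctrl.calibration(n); im=ctrl.read_camera(n); cv2.imwrite(f"pics/{f}.png",im[:,:,::-1]); return im,c
def K(c): 
    f=210/np.tan(np.radians(c["vertical_fov"])/2); return f,c["cx"],c["cy"]
def ray(c,u,v):
    f,cx,cy=K(c); T=np.array(c["T"]); d=T[:3,:3]@np.array([(u-cx)/f,-(v-cy)/f,-1]); return T[:3,3],d
def atz(c,u,v,z):
    o,d=ray(c,u,v); return o+d*(z-o[2])/d[2]
def proj(c,p):
    f,cx,cy=K(c); T=np.array(c["T"]); q=T[:3,:3].T@(np.asarray(p,float)-T[:3,3]); return np.array([cx+f*q[0]/-q[2],cy-f*q[1]/-q[2]])
def plan(*wps):
    "wps: world xyz targets"
    p,Rm,s=pose()
    for w in wps:
        d=totool(np.array(w)-p,Rm); n=np.linalg.norm(d); print(w,"tool d",d.round(1),"n",n.round(1)); p=np.array(w,float)
E
python3 - <<'E'
from h import *
p,Rm,s=pose();print(p,np.degrees(yaw(Rm)))
th=np.radians(-24.5)
# after turning
Rn=Rm@R.from_rotvec([0,0,th]).as_matrix(); print(Rn.round(3),np.degrees(yaw(Rn)))
for a,b in [((123.5,535.2,230),(420,150,250)),((420,150,250),(425,-255,250))]:
    d=Rn.T@(np.array(b)-a); n=np.linalg.norm(d); print(d,n,d/12)
E
```

```text
[123.64683033 535.94371582 231.30059361] -12.990476647498978
[[-0.98 -0.2   0.  ]
 [-0.2   0.98  0.  ]
 [-0.    0.   -1.  ]] 11.5095233579672
[-213.67912613 -436.61496018  -19.99743993] 486.5092907643183 [-17.80659384 -36.38458002  -1.66645333]
[ 7.59105198e+01 -3.97853733e+02 -5.08482559e-03] 405.03086302157266 [ 6.32587665e+00 -3.31544778e+01 -4.23735466e-04]
```

Emit:
drive_tool(
  steps="0 0 0 -6.1; 0 0 0 -6.1; 0 0 0 -6.1; 0 0 0 -6.2; -0.015 -0.031 -0.0015 0; -0.015 -0.031 -0.0015 0; -0.015 -0.031 -0.0015 0; -0.015 -0.031 -0.0015 0; -0.015 -0.031 -0.0015 0; -0.015 -0.031 -0.0015 0; -0.015 -0.031 -0.0015 0; -0.015 -0.031 -0.0015 0; -0.015 -0.031 -0.0015 0; -0.015 -0.031 -0.0015 0; -0.015 -0.031 -0.0015 0; -0.015 -0.031 -0.0015 0; -0.015 -0.031 -0.0015 0; -0.015 -0.031 -0.0015 0",
)

```text
time_s: 3.3
tool_pos: [416.8, 151.1, 252.7]
tool_rot: [-0.315, 3.125, 0.001]
force: [-0.5, 0.4, 0.2]
finger_gap: 85.4
```

Emit:
drive_tool(
  steps="0.006 -0.033 0 0; 0.006 -0.033 0 0; 0.006 -0.033 0 0; 0.006 -0.033 0 0; 0.006 -0.033 0 0; 0.006 -0.033 0 0; 0.006 -0.033 0 0; 0.006 -0.033 0 0; 0.006 -0.033 0 0; 0.006 -0.033 0 0; 0.006 -0.033 0 0; 0.006 -0.033 0 0;0 0 0 0;0 0 0 0",
)

```text
time_s: 4.47
tool_pos: [423.6, -252.3, 252.4]
tool_rot: [0.306, -3.126, 0.002]
force: [0.9, 1.0, 0.1]
finger_gap: 85.5
```

Run:
```python
from h import *
p,Rm,s=pose();print(p,np.degrees(yaw(Rm)),s["time_s"],s["force"])
im,c=snap("wrist","w1")
for t in ["crank","crank_grip"]:
    for r in ctrl.look_for("wrist",t)[:2]: print(t,r["p"],(np.array(c["T"])@np.r_[r["at"],1])[:3].round(1))
    for r in ctrl.trace("wrist",t)[:1]:
        np.save(f"pics/{t}.npy",r["pixels"]); print(r["p"],r["pixels"].sum(),cv2.minAreaRect(np.argwhere(r["pixels"])[:,::-1].astype(np.float32)))
```

```text
[ 423.5513136  -252.31587028  252.36874986] 11.189174531419482 4.4667 [0.90605055 0.97714723 0.05550363]
crank 0.96 [ 431.3 -234.5   27.1]
0.78 4750 ((298.5992736816406, 178.47689819335938), (75.6479263305664, 189.14382934570312), 31.908103942871094)
crank_grip 0.57 [ 427.9 -231.8   25.8]
0.88 4553 ((298.0966491699219, 178.59014892578125), (73.60279083251953, 188.39910888671875), 32.399837493896484)
```

View pics/w1.png

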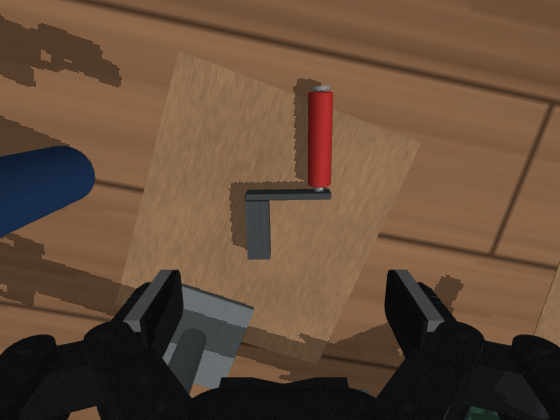

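Run:
```python
import cv2
im=cv2.imread("pics/w1.png")[75:275,220:350]; cv2.imwrite("pics/w1z.png",cv2.resize(im,None,fx=3,fy=3,interpolation=cv2.INTER_NEAREST)[:600])
```

```text
(no output)
```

View pics/w1z.png

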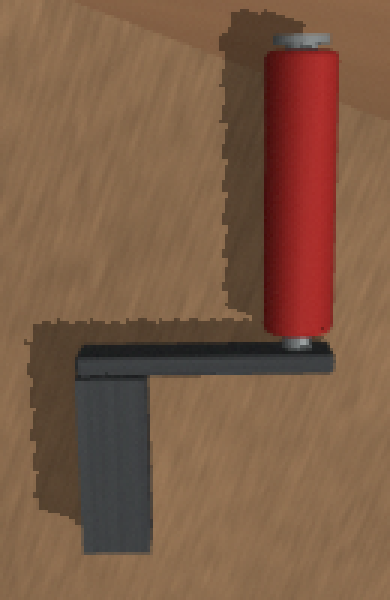

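Run:
```python
from h import *
c=ctrl.calibration("wrist")
A=[atz(c,u,v,26)[:2] for u,v in [(248,259),(270.3,259),(245.3,201.3),(269.3,201)]]
print(np.round(A,1)); m=(A[0]+A[1])/2; r=(A[2]+A[3])/2; d=m-r; print("mouth",m,"rear",r,"len",np.linalg.norm(d),"yaw",np.degrees(np.arctan2(d[1],d[0])), np.linalg.norm(A[0]-A[1]))
G=[atz(c,u,v,18)[:2] for u,v in [((264+339)/6+220,75+50/3),((264+332)/6+220,75+335/3)]]
d=G[1]-G[0];print(np.round(G,1),np.linalg.norm(d),np.degrees(np.arctan2(d[1],d[0])))
E0=[atz(c,u,v,24)[:2] for u,v in [(220+78/3,75+380/3),(220+333/3,75+373/3)]]; d=E0[1]-E0[0]; print("arm",np.degrees(np.arctan2(d[1],d[0]))-90,np.linalg.norm(d))
t=np.array([*(m*.55/1+r*.0),0])
p,Rm,s=pose(); y=np.radians(np.degrees(yaw(Rm)));
```

```text
[[ 531.3 -268.6]
 [ 526.1 -243.3]
 [ 463.4 -283.6]
 [ 457.7 -257.8]]
mouth [ 528.72072191 -255.9687557 ] rear [ 460.58113646 -270.71710067] len 69.71740660996734 yaw 12.212888540293983 25.845541111120205
[[ 335.  -228.6]
 [ 432.5 -206.5]] 99.98553719207796 12.77704594782445
arm 13.34600155306191 93.97846290339002
```

Run:
```python
from h import *
plan((550,85,270))
```

```text
(550, 85, 270) tool d [-189.9  300.9  -17.4] n 356.2
```

Emit:
drive_tool(
  steps="-0.019 0.03 -0.002 0;-0.019 0.03 -0.002 0;-0.019 0.03 -0.002 0;-0.019 0.03 -0.002 0;-0.019 0.03 -0.002 0;-0.019 0.03 -0.002 0;-0.019 0.03 -0.002 0;-0.019 0.03 -0.002 0;-0.019 0.03 -0.001 0;-0.019 0.03 -0.001 0;0 0 0 0;0 0 0 0",
)

```text
time_s: 5.72
tool_pos: [550.4, 86.9, 269.6]
tool_rot: [0.328, -3.123, -0.001]
force: [0.0, -0.7, -0.6]
finger_gap: 85.4
```

Run:
```python
from h import *
im,c=snap("wrist","w2"); print(pose()[0]); import pickle; pickle.dump(c,open("pics/w2.pkl","wb"))
for t in ["shaft_tip","shaft_collar","jack"]:
    for r in ctrl.look_for("wrist",t)[:2]: print(t,r["p"],(np.array(c["T"])@np.r_[r["at"],1])[:3].round(1))
```

```text
[550.31570497  83.70258547 269.96831787]
shaft_tip 0.87 [589.5  92.5 134.1]
shaft_collar 0.74 [594.1  92.3 133.6]
jack 0.89 [644.5  78.1 141.4]
```

View pics/w2.png

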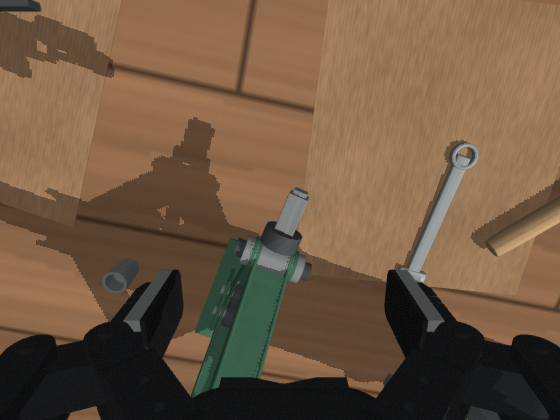

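Run:
```python
from h import *
print(pose()[0]);im,c=snap("wrist","w3"); print(pose()[0],pose()[2]["joint_velocities"].round(3)); import pickle; pickle.dump(c,open("pics/w3.pkl","wb"))
z=im[170:290,200:340,::-1]; cv2.imwrite("pics/w3z.png",cv2.resize(z,None,fx=5,fy=5,interpolation=cv2.INTER_CUBIC))
```

```text
[550.43880072  80.43901136 270.62339011]
[550.48636739  80.37763593 270.68765893] [ 0.006  0.001 -0.003 -0.001 -0.005 -0.    -0.001]
```

View pics/w3z.png

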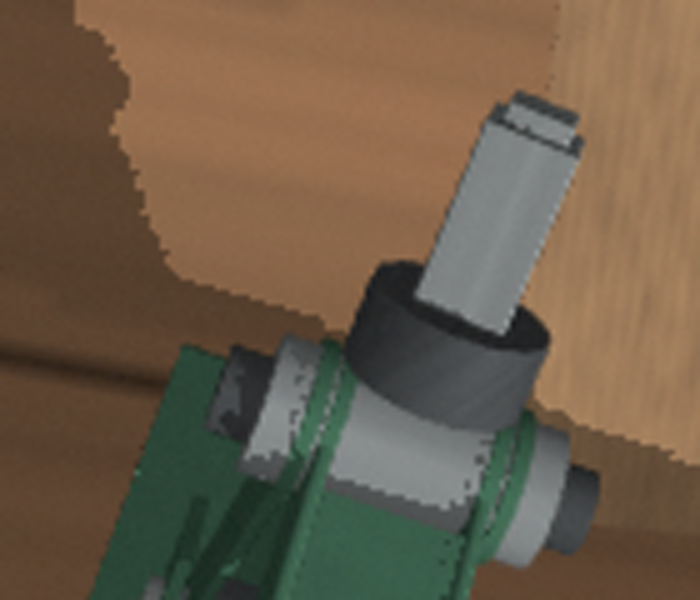

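```bash
cat > fit.py <<'E'
from h import *
import pickle
from scipy.optimize import least_squares
c=pickle.load(open("pics/w3.pkl","rb"))
Z=lambda x,y:np.array([(x+.5)/5-.5+200,(y+.5)/5-.5+170])
obs=[("T",8.5,4,Z(490,124)),("T",-8.5,4,Z(580,155)),("T",8.5,38,Z(416,297)),("T",-8.5,38,Z(508,335))]
def pts(q,a,s,h=8.5):
    x,y,ps,r=q; ax=np.array([np.cos(ps),np.sin(ps),0]); l=np.array([-np.sin(ps),np.cos(ps),0]); up=np.array([0,0,1.])
    l2=l*np.cos(r)+up*np.sin(r); u2=-l*np.sin(r)+up*np.cos(r)   # left, up rolled about +x
    return np.array([x,y,128])+ax*s+l2*a+u2*h
def model(q,lat):
    return proj(c,pts(q,*lat))
def res(q):
    o=[]
    for _,a,s,uv in obs:
        # image: left in image = world -y? handle sign
        o.append(proj(c,pts(q,-a,s))-uv)
    return np.concatenate(o)
if __name__=="__main__":
    best=least_squares(res,[585,92,-0.1,0.0]); print(best.x,np.degrees(best.x[2]),best.fun.round(2))
    for r in (-.3,-.2,-.1,0,.1,.2,.3):
        b=least_squares(lambda q:res([*q,r]),[585,92,-.1]); print(r,b.x.round(3),b.cost.round(2),b.fun.round(1))
    q=best.x
    for s,h,a in [(0,6,6),(0,6,-6),(0,-6,6),(0,-6,-6),(4,-8.5,8.5),(4,-8.5,-8.5),(4,8.5,8.5),(4,8.5,-8.5)]:
        print(s,h,a,((proj(c,pts(q,a,s,h))-[200,170])*5+2).round(0))
    T=np.array(c["T"])[:3,3]; print("cam",T)
E
python3 fit.py
```

```text
[ 5.43236723e+02  9.91738181e+01 -1.65843192e-01 -2.21085935e-03] -9.502114949726538 [-0.37 -0.85  0.81  0.07 -0.35  0.89 -0.09 -0.03]
-0.3 [ 5.42946e+02  9.71220e+01 -1.81000e-01] 3.37 [ 0.6  0.1  0.4 -0.7 -0.1  1.8 -0.9 -1.3]
-0.2 [ 5.43028e+02  9.78010e+01 -1.76000e-01] 1.96 [ 0.2 -0.3  0.6 -0.4 -0.3  1.5 -0.6 -0.8]
-0.1 [ 5.43126e+02  9.84910e+01 -1.71000e-01] 1.36 [-0.1 -0.6  0.8 -0.1 -0.4  1.2 -0.3 -0.4]
0 [ 5.43239e+02  9.91890e+01 -1.66000e-01] 1.23 [-0.4 -0.9  0.8  0.1 -0.4  0.9 -0.1 -0. ]
0.1 [ 5.43367e+02  9.98940e+01 -1.60000e-01] 1.31 [-0.5 -1.1  0.7  0.2 -0.2  0.6  0.   0.3]
0.2 [ 5.43508e+02  1.00602e+02 -1.55000e-01] 1.48 [-0.6 -1.3  0.6  0.4 -0.   0.4  0.   0.6]
0.3 [ 5.43662e+02  1.01310e+02 -1.49000e-01] 1.73 [-0.5 -1.4  0.3  0.5  0.3  0.2 -0.1  0.8]
0 6 6 [578. 124.]
0 6 -6 [511.  99.]
0 -6 6 [572. 106.]
0 -6 -6 [507.  82.]
4 -8.5 8.5 [575. 129.]
4 -8.5 -8.5 [484.  95.]
4 8.5 8.5 [584. 155.]
4 8.5 -8.5 [488. 120.]
cam [477.1427786   65.08390402 412.51114286]
```

Run:
```python
from h import *
im=cv2.imread("pics/w3.png")
for r in (188,189,190,191,192,193,194,198,205,212,220):
    print(r,[tuple(int(v) for v in im[r,u]) for u in range(280,320)] if 0 else [int(im[r,u].sum()//3) for u in range(280,320)],)
z=im[182:240,270:325]; cv2.imwrite("pics/w3zz.png",cv2.resize(z,None,fx=10,fy=10,interpolation=cv2.INTER_NEAREST))
```

```text
188 [114, 113, 113, 113, 112, 111, 112, 112, 111, 111, 110, 112, 112, 110, 110, 109, 110, 110, 109, 107, 109, 108, 106, 75, 79, 99, 109, 108, 109, 110, 115, 117, 115, 120, 123, 119, 120, 125, 122, 121]
189 [115, 115, 115, 114, 115, 114, 113, 112, 113, 112, 112, 112, 112, 111, 111, 111, 110, 111, 108, 111, 109, 107, 84, 63, 64, 65, 65, 78, 98, 109, 116, 116, 114, 120, 122, 118, 118, 124, 120, 120]
190 [114, 116, 114, 115, 115, 116, 114, 115, 114, 114, 116, 114, 115, 113, 113, 112, 112, 112, 109, 88, 98, 91, 93, 74, 61, 63, 63, 65, 66, 79, 107, 117, 115, 121, 122, 118, 120, 124, 118, 121]
191 [115, 115, 115, 114, 116, 115, 114, 115, 115, 115, 115, 115, 114, 114, 113, 113, 112, 111, 97, 64, 66, 75, 130, 121, 115, 81, 62, 64, 63, 64, 67, 79, 92, 109, 121, 118, 121, 123, 119, 119]
192 [117, 115, 116, 116, 116, 115, 115, 116, 115, 114, 114, 114, 115, 115, 116, 115, 115, 112, 75, 65, 66, 97, 127, 127, 128, 126, 123, 92, 63, 64, 66, 64, 67, 69, 82, 104, 123, 120, 117, 119]
193 [116, 114, 116, 116, 116, 116, 116, 115, 116, 115, 115, 115, 114, 114, 115, 115, 113, 85, 65, 65, 72, 120, 124, 124,
[... 380 characters left out ...]
131, 130, 130, 129, 129, 125, 116, 83, 68, 79, 109, 130, 149, 68, 65, 78, 113, 113, 115]
205 [115, 116, 114, 114, 115, 115, 114, 115, 114, 114, 112, 113, 87, 129, 128, 128, 130, 130, 132, 131, 130, 132, 131, 132, 135, 135, 132, 132, 128, 127, 127, 128, 128, 132, 129, 122, 118, 118, 119, 115]
212 [104, 105, 105, 105, 107, 107, 106, 107, 106, 79, 126, 126, 128, 129, 130, 132, 130, 130, 129, 130, 133, 135, 134, 132, 131, 128, 127, 128, 129, 129, 129, 126, 116, 119, 123, 118, 120, 123, 119, 116]
220 [106, 107, 108, 106, 106, 104, 90, 131, 127, 129, 131, 131, 132, 129, 129, 129, 129, 132, 134, 134, 132, 130, 129, 127, 128, 127, 131, 151, 102, 121, 121, 118, 124, 122, 122, 124, 123, 122, 123, 123]
```

View pics/w3zz.png

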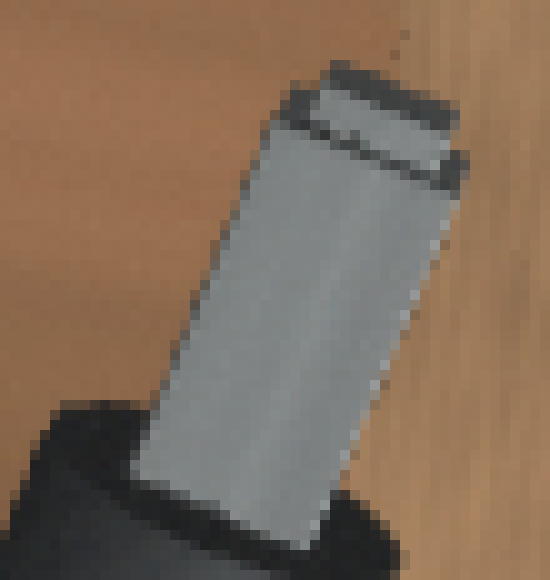

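Run:
```python
from fit import *
Y=lambda x,y:np.array([x/10-.5+270,y/10-.5+182])
obs=[(-8.5,4,8.5,Y(275,122)),(8.5,4,8.5,Y(462,190)),(-8.5,38,8.5,Y(132,470)),(8.5,38,8.5,Y(305,548)),(-6,0,6,Y(316,88)),(6,0,6,Y(455,127)),(-6,0,-6,Y(332,65)),(6,0,-6,Y(458,105))]
f=lambda q:np.concatenate([proj(c,pts(q,a,s,h))-uv for a,s,h,uv in obs])
b=least_squares(f,[543,99,-.16,0]);print(b.x,b.cost,b.fun.round(1)); print(np.linalg.inv(b.jac.T@b.jac).diagonal()**.5)
for r in (-.2,0,.1,.16,.25):
    b=least_squares(lambda q:f([*q,r]),[543,99,-.16]);print(r,b.x.round(3),b.cost)
ct=ctrl.calibration("top"); print(proj(ct,[543.3,100,136]),proj(ct,[581,94,128])); cs=ctrl.calibration("side"); print(proj(cs,[543.3,100,128]),proj(cs,[581,94,128]))
for n,cc in (("top",ct),("side",cs)):
    im=cv2.imread(f"pics/{n}0.png"); u,v=proj(cc,[560,97,128]).astype(int); z=im[v-25:v+25,u-35:u+35]; cv2.imwrite(f"pics/{n}0z.png",cv2.resize(z,None,fx=10,fy=10,interpolation=cv2.INTER_NEAREST)); print(n,u-35,v-25)
```

```text
[ 5.43559323e+02  9.98484235e+01 -1.62740511e-01  1.46324523e-01] 3.0518330288910205 [-0.4 -0.5  0.1  0.5 -0.7  0.9  0.5  0.8  0.3 -0.9 -0.1  0.6 -0.  -1.3
  0.3 -0. ]
[0.31043062 0.36921359 0.02008725 0.05593246]
-0.2 [ 5.43408e+02  9.90550e+01 -2.25000e-01] 20.999072547058464
0 [ 5.43495e+02  9.95070e+01 -1.89000e-01] 6.190121196626775
0.1 [ 5.43539e+02  9.97400e+01 -1.71000e-01] 3.3653058790936443
0.16 [ 5.43565e+02  9.98810e+01 -1.60000e-01] 3.079155575568349
0.25 [ 5.43605e+02  1.00092e+02 -1.44000e-01] 4.6283549160197985
[247.64105625 219.41676855] [249.74248802 207.74498428]
[251.30421971 207.95083138] [262.10442094 203.24589166]
top 213 189
side 221 180
```

View pics/side0z.png

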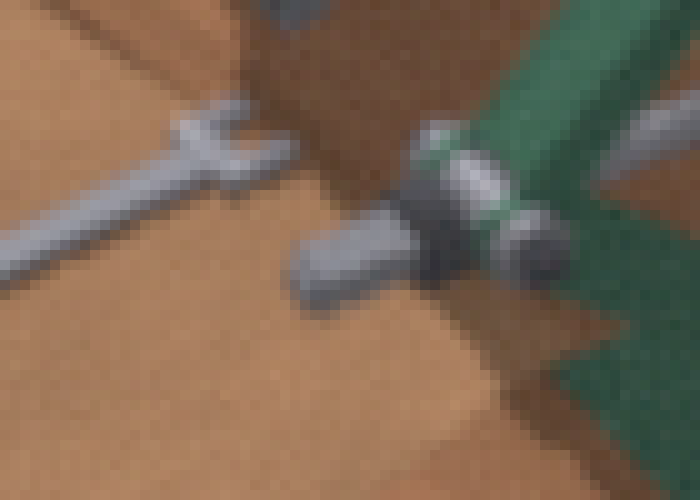

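View pics/top0z.png

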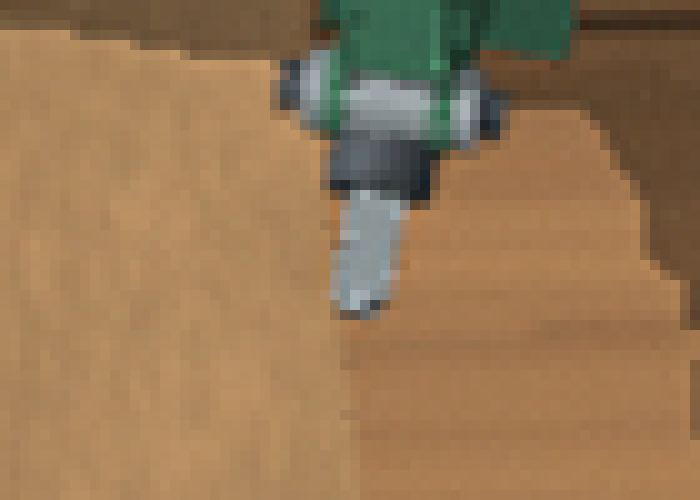

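Run:
```python
from h import *
p,Rm,s=pose(); print(s["joint_positions"].round(3),p,np.degrees(yaw(Rm)),s["time_s"])
m=np.array([528.7,-256.]); a=np.radians(12.5); ex=np.array([np.cos(a),np.sin(a)]); ey=np.array([-ex[1],ex[0]])
g=m-100*ex+70*ey; print("grasp",g)
th=np.radians(180+1.3)
plan((*g,120))
print(Rm)
```

```text
[-0.601  0.335  0.584  1.438 -0.184  1.423  1.753] [550.48636739  80.37763593 270.68765893] 11.362164328447824 5.9667
grasp [ 415.91962631 -209.3032409 ]
(np.float64(415.91962631233946), np.float64(-209.30324089541494), 120) tool d [ 189.  -257.5  150.7] n 353.2
[[-9.80401433e-01 -1.97009900e-01  3.59427063e-04]
 [-1.97009958e-01  9.80401478e-01 -1.32345402e-04]
 [-3.26309469e-04 -2.00562332e-04 -9.99999927e-01]]
```

Run:
```python
from h import *
p,Rm,s=pose()
N=26; t=178.8/N; d=np.array([415.9-p[0],-209.3-p[1],-150])/N/1000
rows=[]
for k in range(N):
    Rk=Rm@R.from_rotvec([0,0,np.radians(t*(k))]).as_matrix(); v=Rk.T@d; rows.append(f"{v[0]:.4f} {v[1]:.4f} {v[2]:.4f} {t:.2f}")
print("; ".join(rows[:13]));print("; ".join(rows[13:]))
```

```text
0.0073 -0.0099 0.0058 6.88; 0.0060 -0.0107 0.0058 6.88; 0.0047 -0.0113 0.0058 6.88; 0.0033 -0.0118 0.0058 6.88; 0.0019 -0.0121 0.0058 6.88; 0.0004 -0.0123 0.0058 6.88; -0.0011 -0.0122 0.0058 6.88; -0.0025 -0.0120 0.0058 6.88; -0.0039 -0.0116 0.0058 6.88; -0.0053 -0.0111 0.0058 6.88; -0.0066 -0.0104 0.0058 6.88; -0.0078 -0.0095 0.0058 6.88; -0.0089 -0.0085 0.0058 6.88
-0.0098 -0.0074 0.0058 6.88; -0.0106 -0.0061 0.0058 6.88; -0.0113 -0.0048 0.0058 6.88; -0.0118 -0.0034 0.0058 6.88; -0.0121 -0.0020 0.0058 6.88; -0.0123 -0.0005 0.0058 6.88; -0.0122 0.0009 0.0058 6.88; -0.0120 0.0024 0.0058 6.88; -0.0117 0.0038 0.0058 6.88; -0.0111 0.0052 0.0058 6.88; -0.0104 0.0065 0.0058 6.88; -0.0096 0.0077 0.0058 6.88; -0.0086 0.0088 0.0058 6.88
```

Emit:
drive_tool(
  steps="0.0073 -0.0099 0.0058 6.88; 0.006 -0.0107 0.0058 6.88; 0.0047 -0.0113 0.0058 6.88; 0.0033 -0.0118 0.0058 6.88; 0.0019 -0.0121 0.0058 6.88; 0.0004 -0.0123 0.0058 6.88; -0.0011 -0.0122 0.0058 6.88; -0.0025 -0.012 0.0058 6.88; -0.0039 -0.0116 0.0058 6.88; -0.0053 -0.0111 0.0058 6.88; -0.0066 -0.0104 0.0058 6.88; -0.0078 -0.0095 0.0058 6.88; -0.0089 -0.0085 0.0058 6.88",
)

```text
time_s: 7.05
tool_pos: [483.1, -64.4, 195.0]
tool_rot: [-1.986, -2.434, -0.002]
force: [-0.4, -0.1, 0.3]
finger_gap: 85.1
```

Emit:
drive_tool(
  steps="-0.0098 -0.0074 0.0058 6.88; -0.0106 -0.0061 0.0058 6.88; -0.0113 -0.0048 0.0058 6.88; -0.0118 -0.0034 0.0058 6.88; -0.0121 -0.002 0.0058 6.88; -0.0123 -0.0005 0.0058 6.88; -0.0122 0.0009 0.0058 6.88; -0.012 0.0024 0.0058 6.88; -0.0117 0.0038 0.0058 6.88; -0.0111 0.0052 0.0058 6.88; -0.0104 0.0065 0.0058 6.88; -0.0096 0.0077 0.0058 6.88; -0.0086 0.0088 0.0058 6.88; 0 0 0 0; 0 0 0 0; 0 0 0 0",
)

```text
time_s: 8.38
tool_pos: [417.2, -207.3, 119.8]
tool_rot: [-3.121, -0.349, -0.002]
force: [-0.2, -0.2, -0.5]
finger_gap: 85.7
```

Run:
```python
from h import *
p,Rm,s=pose(); print(s["joint_positions"].round(3),p,np.degrees(yaw(Rm)),s["time_s"],s["joint_velocities"].round(3))
m=np.array([528.7,-256.]); a=np.radians(12.5); ex=np.array([np.cos(a),np.sin(a)]); ey=np.array([-ex[1],ex[0]])
g=m-100*ex+70*ey; plan((*g,120),(*g,4))
im,c=snap("wrist","w4")
print(proj(c,[*(m-84*ex+70*ey),13]),proj(c,[*(m-184*ex+70*ey),13]),proj(c,[*m,26]))
```

```text
[-0.513  0.468  1.236  1.926 -0.499  1.105 -0.422] [ 417.21343211 -207.30145451  119.83749445] -167.246742352214 8.3833 [-0.013 -0.002 -0.008 -0.005 -0.    -0.001 -0.008]
(np.float64(415.91962631233946), np.float64(-209.30324089541494), 120) tool d [-1.7  1.7 -0.2] n 2.4
(np.float64(415.91962631233946), np.float64(-209.30324089541494), 4) tool d [-1.00e-01  1.00e-01  1.16e+02] n 116.0
[284.67515541 188.55372108] [283.96149314 307.33212835] [396.84010347  64.02351335]
```

View pics/w4.png

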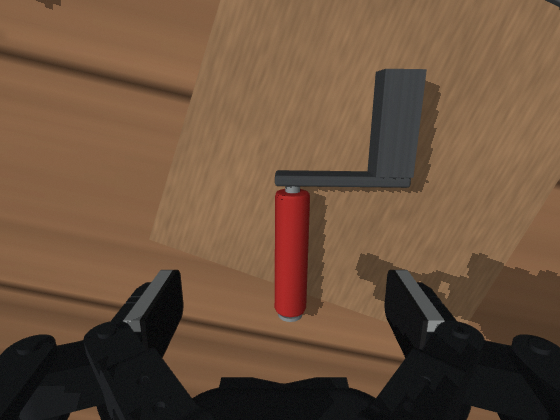

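Emit:
drive_tool(
  steps="-0.003 0.0044 0.01 0; 0 0 0.02 0; 0 0 0.02 0; 0 0 0.02 0; 0 0 0.02 0; 0 0 0.015 0; 0 0 0.009 0; 0 0 0 0; 0 0 0 0",
)

```text
time_s: 9.18
tool_pos: [415.4, -212.4, 5.8]
tool_rot: [-3.122, -0.348, -0.001]
force: [-0.2, -0.0, -0.2]
finger_gap: 85.6
```

Run:
```python
from h import *
p,Rm,s=pose(); print(p,np.degrees(yaw(Rm)),s["time_s"],s["force"])
im,c=snap("wrist","w5")
```

```text
[ 415.393734   -212.37085659    5.79825189] -167.29510303012157 9.1833 [-0.21273546 -0.03507086 -0.15868677]
```

View pics/w5.png

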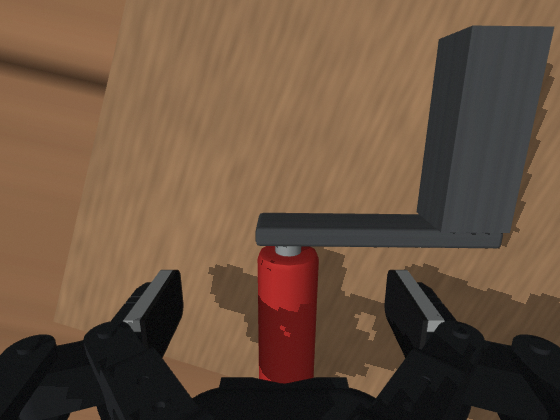

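Emit:
drive_tool(
  steps="0 0 0.002 0; 0 0 0 0; 0 0 0 0; 0 0 0 0; 0 0 0 0; 0 0 0 0",
  fingers=0.0,
  newtons=110,
)

```text
time_s: 9.73
tool_pos: [415.3, -213.1, 4.4]
tool_rot: [3.122, 0.345, 0.002]
force: [-0.6, 0.8, 5.9]
finger_gap: 22.6
```

Emit:
drive_tool(
  steps="0 0 -0.004 0; 0 0 -0.006 0; 0 0 -0.006 0; 0 0 -0.006 0; 0 0 -0.006 0; 0 0 -0.006 0; 0 0 -0.006 0; 0 0 -0.006 0; 0 0 -0.006 0; 0 0 -0.006 0; 0 0 -0.006 0; 0 0 -0.006 0; 0 0 -0.006 0; 0 0 -0.006 0; 0 0 -0.006 0; 0 0 -0.006 0; 0 0 -0.006 0; 0 0 -0.006 0;0 0 0 0",
)

```text
time_s: 11.32
tool_pos: [415.9, -213.6, 110.9]
tool_rot: [3.121, 0.345, 0.004]
force: [0.2, -0.6, -3.4]
finger_gap: 22.5
```

Run:
```python
from h import *
p,Rm,s=pose(); print(p,s["time_s"],s["force"],s["moment"],s["finger_gap"])
im,c=snap("wrist","w6"); im,c=snap("side","s6"); cv2.imwrite("pics/s6z.png",cv2.resize(im[230:360,220:380,::-1],None,fx=4,fy=4))
```

```text
[ 415.85456765 -213.62840777  110.94615116] 11.3167 [ 0.18502032 -0.64365263 -3.40608864] [-0.1104456   0.04186376  0.00562263] 22.46992073983367
```

View pics/w6.png

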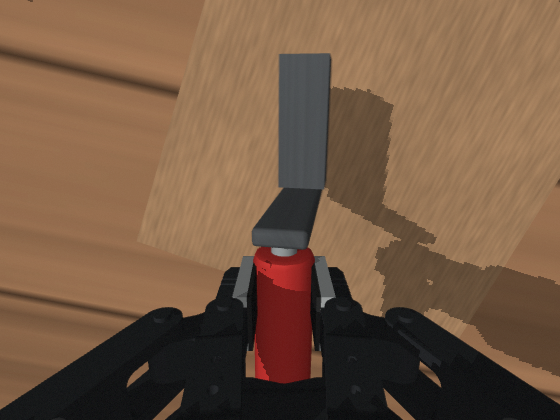

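View pics/s6z.png

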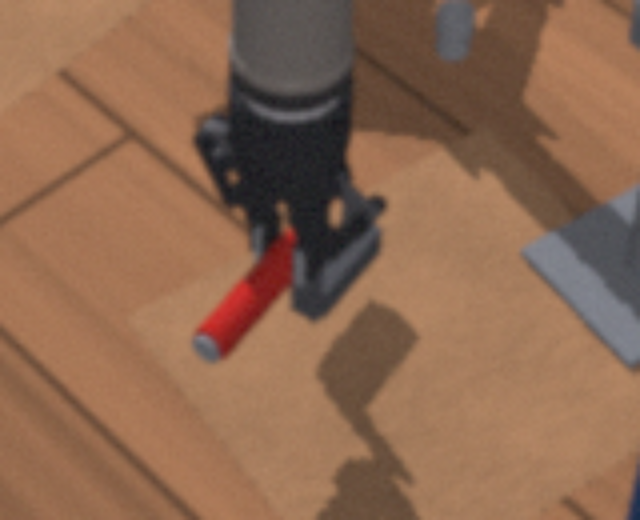

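Run:
```python
from h import *
p,Rm,s=pose(); c=ctrl.calibration("wrist")
for u,v,z in [(280,53,62.5),(331,53,62.5),(279,186,62.5),(324,188,62.5),(254,246,134),(308,246,134)]:
    print((Rm.T@(atz(c,u,v,z)-p)).round(1))
print(np.degrees(yaw(Rm)), s["joint_positions"].round(2))
```

```text
[98.5 -0.9 47.3]
[98.5 24.6 47.3]
[30.3 -1.6 47.3]
[29.2 23.5 47.2]
[ 24.8 -10.  -24.3]
[ 24.8   9.8 -24.3]
-167.366266736292 [-0.48  0.47  1.21  1.94 -0.51  1.08 -0.41]
```

Run:
```python
from h import *
p,Rm,s=pose()
w=np.array([.3,.6]+[1]*15+[.8,.5,.2]); w/=w.sum(); N=20
y1=-9.3; turn=(180+np.degrees(yaw(Rm)))-y1; print(turn)
D=np.array([422.5,129.6,188.4])-p; ang=0; rows=[]
for k in range(N):
    t=round(turn*w[k],2); Rk=Rm@R.from_rotvec([0,0,np.radians(ang)]).as_matrix(); v=Rk.T@(D*w[k])/1000; rows.append("%.4f %.4f %.4f %.2f"%(*v,t)); ang+=t
print("; ".join(rows))
```

```text
21.933733263707996
0.0014 -0.0057 -0.0014 0.38; 0.0028 -0.0115 -0.0027 0.76; 0.0043 -0.0192 -0.0045 1.26; 0.0039 -0.0193 -0.0045 1.26; 0.0035 -0.0194 -0.0045 1.26; 0.0031 -0.0194 -0.0045 1.26; 0.0026 -0.0195 -0.0045 1.26; 0.0022 -0.0195 -0.0045 1.26; 0.0018 -0.0196 -0.0045 1.26; 0.0013 -0.0196 -0.0045 1.26; 0.0009 -0.0196 -0.0045 1.26; 0.0005 -0.0197 -0.0045 1.26; 0.0001 -0.0197 -0.0045 1.26; -0.0004 -0.0197 -0.0045 1.26; -0.0008 -0.0197 -0.0045 1.26; -0.0012 -0.0196 -0.0045 1.26; -0.0017 -0.0196 -0.0045 1.26; -0.0017 -0.0156 -0.0036 1.01; -0.0012 -0.0098 -0.0023 0.63; -0.0005 -0.0039 -0.0009 0.25
```

Emit:
drive_tool(
  steps="0.0014 -0.0057 -0.0014 0.38; 0.0028 -0.0115 -0.0027 0.76; 0.0043 -0.0192 -0.0045 1.26; 0.0039 -0.0193 -0.0045 1.26; 0.0035 -0.0194 -0.0045 1.26; 0.0031 -0.0194 -0.0045 1.26; 0.0026 -0.0195 -0.0045 1.26; 0.0022 -0.0195 -0.0045 1.26; 0.0018 -0.0196 -0.0045 1.26; 0.0013 -0.0196 -0.0045 1.26; 0.0009 -0.0196 -0.0045 1.26; 0.0005 -0.0197 -0.0045 1.26; 0.0001 -0.0197 -0.0045 1.26; -0.0004 -0.0197 -0.0045 1.26; -0.0008 -0.0197 -0.0045 1.26; -0.0012 -0.0196 -0.0045 1.26; -0.0017 -0.0196 -0.0045 1.26; -0.0017 -0.0156 -0.0036 1.01; -0.0012 -0.0098 -0.0023 0.63; -0.0005 -0.0039 -0.0009 0.25",
)

```text
time_s: 13.08
tool_pos: [421.8, 132.4, 187.7]
tool_rot: [-3.131, 0.25, 0.001]
force: [0.2, 0.0, -3.5]
finger_gap: 22.4
```

Emit:
drive_tool(
  steps="0 0 0 0; 0 0 0 0; 0 0 0 0; 0 0 0 0",
)

```text
time_s: 13.42
tool_pos: [422.2, 128.1, 187.7]
tool_rot: [3.13, -0.258, -0.001]
force: [0.0, -0.3, -3.0]
finger_gap: 22.3
```

Run:
```python
from h import *
p,Rm,s=pose(); print(p,np.degrees(yaw(Rm)),s["time_s"],s["force"],s["moment"],s["finger_gap"])
im,c=snap("wrist","w7"); im,c=snap("side","s7"); im,c=snap("wrist","w8")
```

```text
[422.2365687  128.12422684 187.6863064 ] 170.5590019760503 13.4167 [ 0.02812392 -0.29071577 -2.95512298] [-0.06336532  0.04708493 -0.03745972] 22.332665902857244
```

View pics/w7.png

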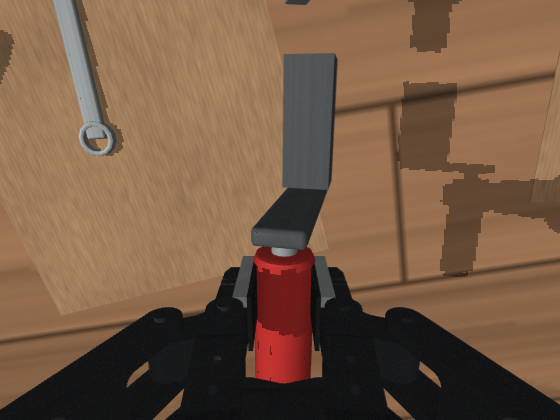

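View pics/s7.png

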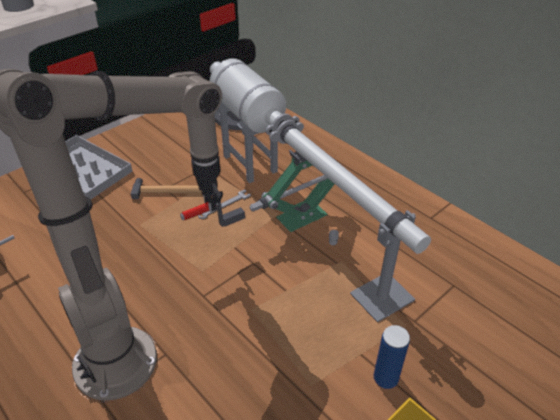

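Emit:
drive_tool(
  steps="0.004 -0.002 0 0; 0.004 -0.002 0 0; 0.004 -0.002 0 0; 0 0 0 0; 0 0 0 0; 0 0 0 0",
)

```text
time_s: 14.07
tool_pos: [435.3, 133.4, 187.8]
tool_rot: [3.131, -0.255, -0.0]
force: [-0.1, -0.4, -3.8]
finger_gap: 22.3
```

Run:
```python
from h import *
p,Rm,s=pose(); print(p,np.degrees(yaw(Rm)),s["time_s"],s["force"],s["moment"],s["finger_gap"])
im,c=snap("wrist","w9"); cv2.imwrite("pics/w9z.png",cv2.resize(im[0:200,220:400,::-1],None,fx=3,fy=3)); import pickle; pickle.dump(c,open("pics/w9.pkl","wb"))
im,c=snap("side","s9"); cv2.imwrite("pics/s9z.png",cv2.resize(im[160:240,170:330,::-1],None,fx=5,fy=5)[:600])
```

```text
[435.28399458 133.41143579 187.78559311] 170.67959741222495 14.0667 [-0.06731011 -0.3802132  -3.83925995] [ 0.06728045  0.0698346  -0.02011024] 22.250753537970535
```

View pics/w9z.png

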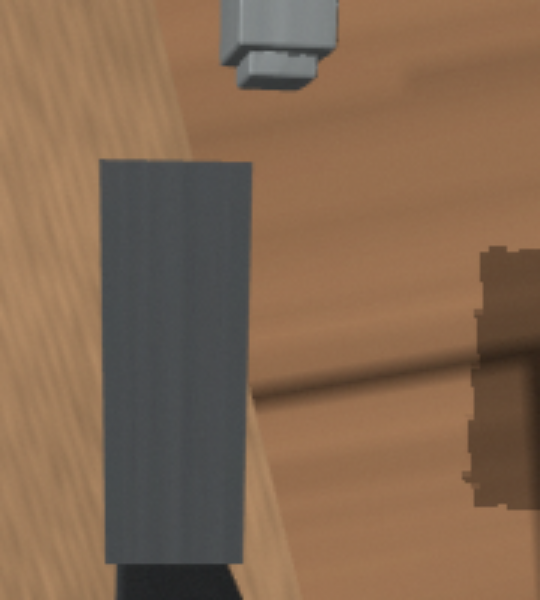

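View pics/s9z.png

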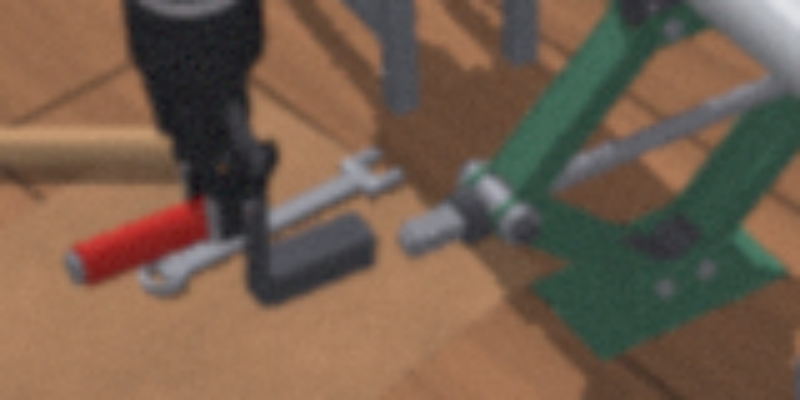

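```bash
cat > ov.py <<'E'
from h import *
def crank_edges(p,Rm,phi,zs=-8.6,xm=98.5,yo=0,pitch=0):
    # phi: tube offset angle from straight below, toward tool +y ; hand frame x fwd,y right,z down
    dn=np.array([0,np.sin(phi),np.cos(phi)]); rt=np.array([0,np.cos(phi),-np.sin(phi)]); X=np.array([1,0,0.])
    o=np.array([0,yo,zs])+70*dn
    def box(x0,x1,a0,a1,b0,b1):
        P=[o+X*x+rt*a+dn*b for x in (x0,x1) for a in (a0,a1) for b in (b0,b1)]
        Q=[p+Rm@v for v in P]; E=[(i,j) for i in range(8) for j in range(i) if bin(i^j).count("1")==1]; return [(Q[i],Q[j]) for i,j in E]
    return box(xm-70,xm,-13,13,-13,13)+box(xm-78,xm-70,-11,11,-83,13)
def shaft_edges(S,ps,r,z=128):
    ax=np.array([np.cos(ps),np.sin(ps),0]); l=np.array([-np.sin(ps),np.cos(ps),0]); up=np.array([0,0,1.])
    l2=l*np.cos(r)+up*np.sin(r); u2=-l*np.sin(r)+up*np.cos(r)
    out=[]
    for x0,x1,h in ((0,4,6),(4,38,8.5)):
        Q=[np.array([*S,z])+ax*x+l2*a+u2*b for x in (x0,x1) for a in (-h,h) for b in (-h,h)]
        out+=[(Q[i],Q[j]) for i in range(8) for j in range(i) if bin(i^j).count("1")==1]
    return out
def draw(im,c,edges,col,roi,k):
    u0,v0,u1,v1=roi; z=cv2.resize(im[v0:v1,u0:u1],None,fx=k,fy=k,interpolation=cv2.INTER_CUBIC) if im.shape[0]==420 else im
    for a,b in edges:
        A=(proj(c,a)-[u0,v0]+.5)*k; B=(proj(c,b)-[u0,v0]+.5)*k; cv2.line(z,tuple(A.astype(int)),tuple(B.astype(int)),col,1)
    return z
E
python3 - <<'E'
from ov import *
import pickle
p,Rm,s=pose(); cw=pickle.load(open("pics/w9.pkl","rb")); cs=ctrl.calibration("side")
phi=-0.03
ce=crank_edges(p,Rm,phi); se=shaft_edges((543.5,99.9),-.162,.13)
z=draw(cv2.imread("pics/w9.png"),cw,ce,(0,255,255),(220,0,400,200),3); z=draw(z,cw,se,(255,255,0),(220,0,400,200),3); cv2.imwrite("pics/ow9.png",z)
z=draw(cv2.imread("pics/s9.png"),cs,ce,(0,255,255),(210,190,280,240),10); z=draw(z,cs,se,(255,255,0),(210,190,280,240),10); cv2.imwrite("pics/os9.png",z)
E
```

```text
(no output)
```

View pics/ow9.png

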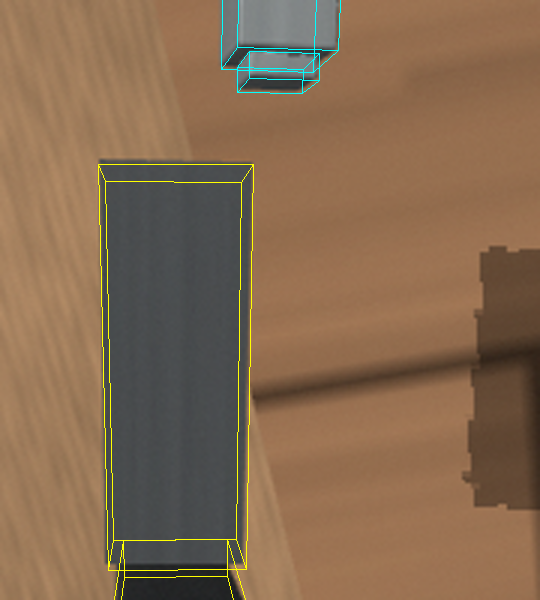

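View pics/os9.png

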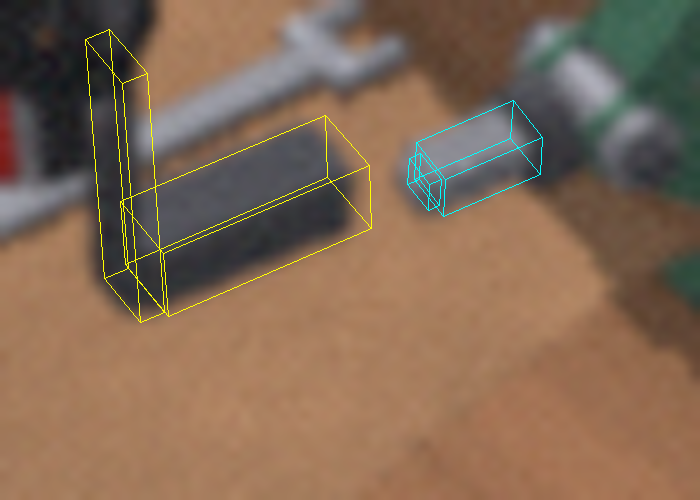

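Run:
```python
from ov import *
p,Rm,s=pose()
phi=-.03
m=p+Rm@np.array([98.5,70*np.sin(phi),-8.6+70*np.cos(phi)]); print(m, Rm.T@(np.array([543.5,99.9,128])-m), np.degrees(yaw(Rm)))
```

```text
[532.68613079 119.81066206 126.42353023] [13.88900879 17.90124977 -1.58119552] 170.69959380858188
```

Emit:
drive_tool(
  steps="0 0.003 -0.0016 0; 0 0.005 0 0; 0 0.005 0 0; 0 0.005 0 0; 0 0 0 0; 0 0 0 0; 0 0 0 0",
)

```text
time_s: 14.75
tool_pos: [432.4, 116.0, 189.5]
tool_rot: [-3.131, 0.255, 0.0]
force: [-0.0, -0.2, -3.9]
finger_gap: 22.5
```

```bash
cat > lk.py <<'E'
import sys
from ov import *
n=sys.argv[1]; phi=float(sys.argv[2])
p,Rm,s=pose(); im,c=snap("wrist",n); print(p,np.degrees(yaw(Rm)),s["time_s"],s["force"].round(1),s["moment"].round(2),s["finger_gap"])
ce=crank_edges(p,Rm,phi); se=shaft_edges((543.5,99.9),-.162,.13)
z=draw(cv2.imread(f"pics/{n}.png"),c,ce,(0,255,255),(200,0,400,200),3); z=draw(z,c,se,(255,255,0),(200,0,400,200),3)
raw=cv2.resize(im[0:200,200:400,::-1],None,fx=2,fy=2,interpolation=cv2.INTER_CUBIC)
cv2.imwrite(f"pics/o{n}.png",np.hstack([cv2.resize(z,(400,400)),raw]))
m=p+Rm@np.array([98.5,70*np.sin(phi),-8.6+70*np.cos(phi)]); print(m, Rm.T@(np.array([543.5,99.9,128])-m))
E
python3 lk.py w10 -0.03
```

```text
[432.3505931  116.00412981 189.51791006] 170.6957080705623 14.75 [-0.  -0.2 -3.9] [ 0.01  0.07 -0.03] 22.47556977194739
[529.89260774 102.18917046 128.13832032] [13.79849327  0.05912416  0.13654972]
```

View pics/ow10.png

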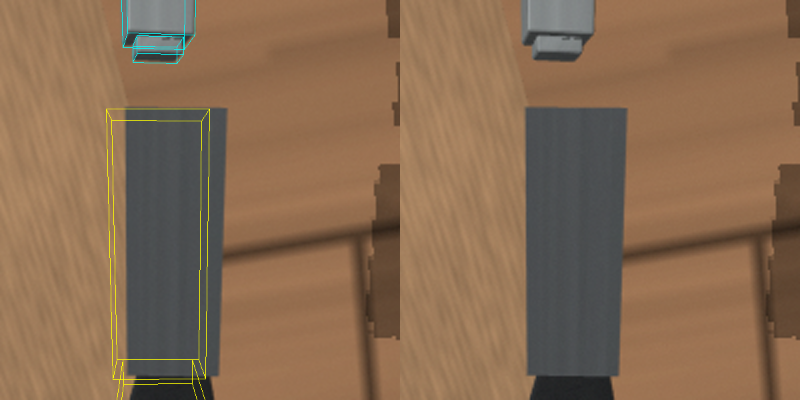

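Emit:
drive_tool(
  steps="0 -0.0015 0 0; 0 -0.0015 0 0; 0 -0.0015 0 0; 0 0 0 0; 0 0 0 0; 0 0 0 0",
)

```text
time_s: 15.3
tool_pos: [433.1, 120.3, 189.5]
tool_rot: [3.131, -0.254, 0.0]
force: [-0.0, -0.7, -4.4]
finger_gap: 22.4
```

```bash
python3 lk.py w11 0.0
```

```text
[433.14462157 120.30771354 189.47295681] 170.70615683110037 15.3 [-0.  -0.7 -4.4] [-0.02  0.14  0.05] 22.36021628273947
[530.35392071 104.38554715 128.08039392] [13.69791149  2.30358443  0.08195585]
```

View pics/ow11.png

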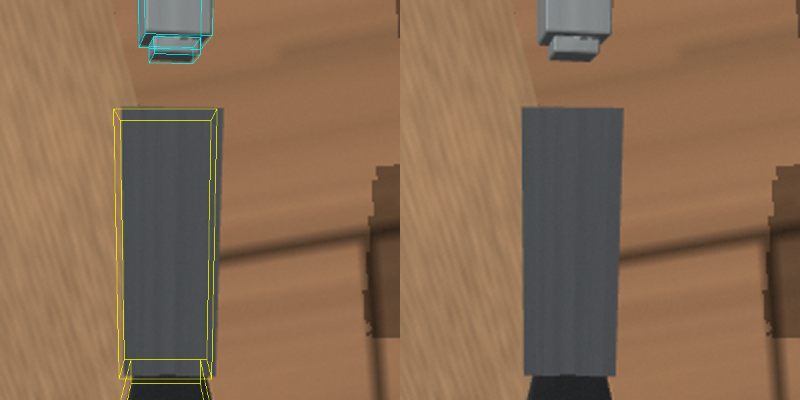

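Emit:
drive_tool(
  steps="0.003 0 0 0; 0.003 0 0 0; 0.003 0 0 0; 0.003 0 0 0; 0.002 0 0 0; 0.001 0 0 0; 0.001 0 0 0; 0 0 0 0",
)

```text
time_s: 16.02
tool_pos: [449.1, 117.6, 189.5]
tool_rot: [3.131, -0.255, 0.0]
force: [0.3, -0.6, -4.0]
finger_gap: 22.4
```

```bash
python3 lk.py w12 0.02
python3 - <<'E'
from h import *
im,c=snap("side","s12"); cv2.imwrite("pics/s12z.png",cv2.resize(im[185:245,205:285,::-1],None,fx=8,fy=8,interpolation=cv2.INTER_CUBIC))
E
```

```text
[449.12042007 117.57613516 189.48645187] 170.68425583961437 16.0167 [ 0.3 -0.6 -4. ] [0.01 0.1  0.04] 22.423730889135566
[546.10269687 100.234352   128.1174749 ] [-2.51426726  0.75122684  0.1172219 ]
```

View pics/ow12.png

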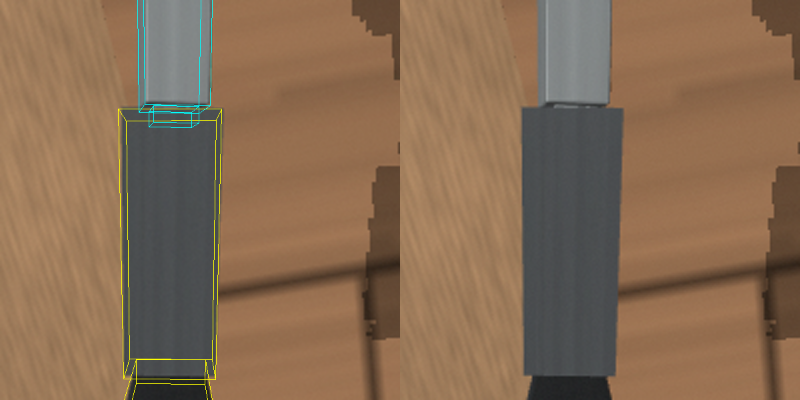

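View pics/s12z.png

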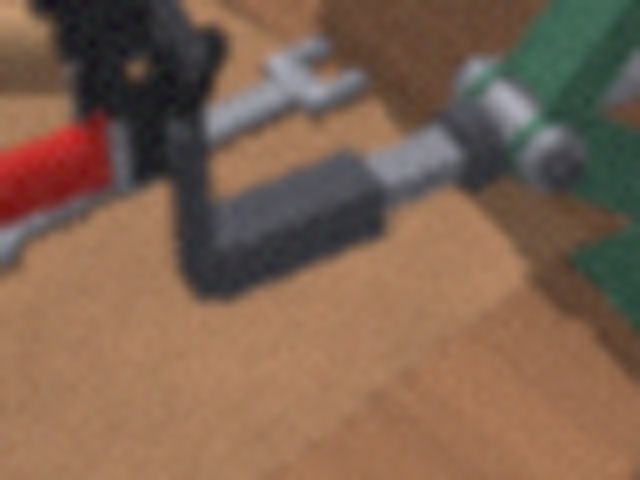

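Emit:
drive_tool(
  steps="0 0.003 0 0; 0 0.003 0 0; 0 0.003 0 0; 0 0.002 0 0; 0 0 0 0; 0 0 0 0",
)

```text
time_s: 16.62
tool_pos: [447.1, 106.8, 189.6]
tool_rot: [-3.131, 0.255, 0.0]
force: [-0.3, 1.3, -3.4]
finger_gap: 22.2
```

```bash
python3 lk.py w13 -0.12
```

```text
[447.0793707  106.78251548 189.5525026 ] 170.68060057170962 16.6167 [-0.3  1.3 -3.4] [0.06 0.06 0.06] 22.172820311710165
[545.63559581  99.12876324 128.65127952] [-2.23224493 -0.41492991  0.65165664]
```

View pics/ow13.png

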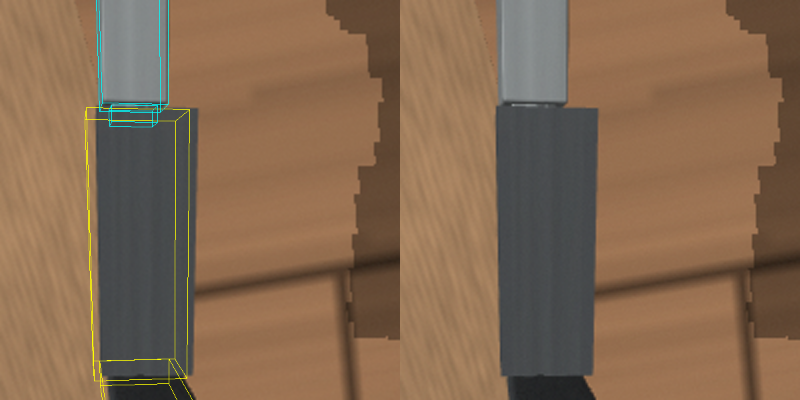

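Run:
```python
import cv2,numpy as np
for n in ["w6","w7","w8","w9","w10","w11","w12","w13"]:
    g=cv2.imread(f"pics/{n}.png").astype(int)
    for r in (70,110):
        row=g[r]; m=(np.abs(row-[84,76,72]).max(1)<25)&(row.max(1)<95); u=np.where(m)[0]; u=u[(u>200)&(u<380)]; print(n,r,u.min() if len(u) else None,u.max() if len(u) else None,len(u))
```

```text
w6 70 280 329 50
w6 110 279 327 49
w7 70 284 333 50
w7 110 284 331 48
w8 70 257 305 49
w8 110 257 304 48
w9 70 254 303 50
w9 110 254 302 49
w10 70 263 312 50
w10 110 263 311 49
w11 70 261 310 50
w11 110 262 309 48
w12 70 261 310 50
w12 110 261 309 49
w13 70 248 298 51
w13 110 249 297 49
```

Emit:
drive_tool(
  steps="0 -0.003 0 0; 0 -0.003 0 0; 0 -0.003 0 0; 0 -0.002 0 0; 0 0 0 0; 0 0 0 0; 0.0005 0 0 0; 0.0005 0 0 0; 0.0005 0 0 0; 0 0 0 0",
)

```text
time_s: 17.5
tool_pos: [450.5, 117.3, 189.5]
tool_rot: [-3.131, 0.255, -0.0]
force: [-0.4, 0.1, -3.8]
finger_gap: 22.3
```

```bash
python3 lk.py w14 0.02
```

```text
[450.47387073 117.32727445 189.5274914 ] 170.6832085946948 17.5 [-0.4  0.1 -3.8] [0.04 0.12 0.01] 22.31415033924303
[547.45170068 100.00013925 128.14735066] [-3.88336804  0.73857434  0.1471018 ]
```

View pics/ow14.png

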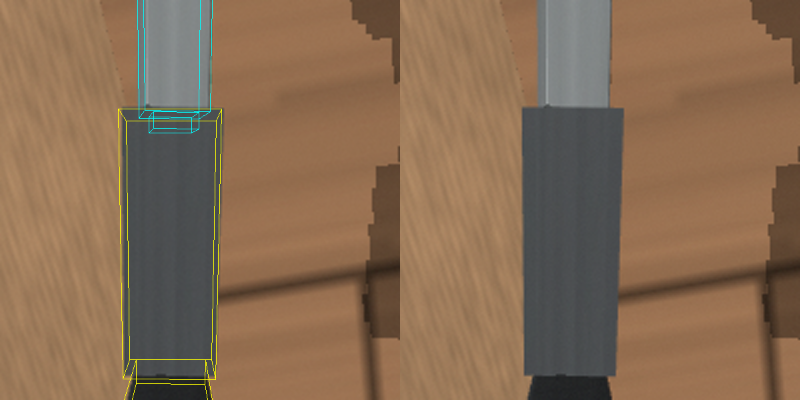

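Emit:
drive_tool(
  steps="0.0005 0 0 0; 0.0005 0 0 0; 0.0005 0 0 0; 0 0 0 0; 0 0 0 0",
)

```text
time_s: 17.97
tool_pos: [450.9, 117.4, 189.2]
tool_rot: [-3.131, 0.254, 0.004]
force: [-3.3, -0.3, -2.3]
finger_gap: 22.6
```

```bash
python3 lk.py w15 0.02
```

```text
[450.91430999 117.42516784 189.23924583] 170.71129524730543 17.9667 [-3.3 -0.3 -2.3] [0.15 0.92 0.03] 22.575242653120267
[547.75465525 100.16315823 127.62413935] [-4.15725416  0.94647716 -0.36610598]
```

View pics/ow15.png

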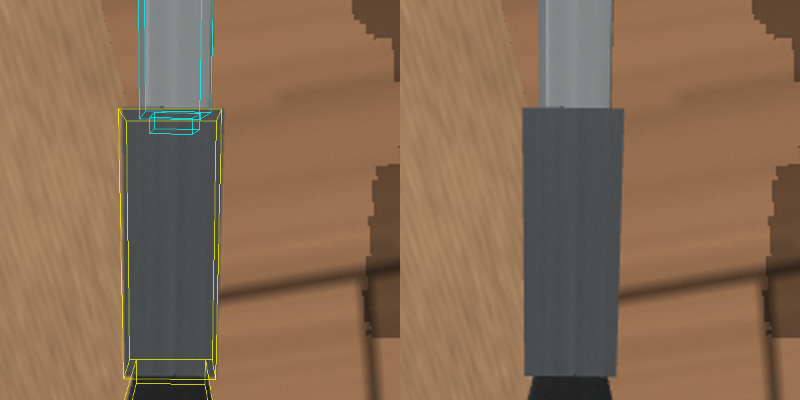

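Emit:
drive_tool(
  steps="0.0003 0.0012 0 0; 0.0003 0.0012 0 0; 0.0003 0.0012 0 0; 0.0003 0.0012 0 0; 0.0003 0.0012 0 0; 0.0003 0.0012 0 0; 0 0 0 0",
)

```text
time_s: 18.6
tool_pos: [450.4, 109.8, 188.9]
tool_rot: [-3.131, 0.255, 0.008]
force: [-6.1, 0.3, -0.9]
finger_gap: 22.5
```

```bash
python3 lk.py w16 -0.1
```

```text
[450.42865699 109.84230737 188.90302182] 170.70514929131232 18.6 [-6.1  0.3 -0.9] [0.27 1.62 0.09] 22.52035597845459
[548.46786553 100.86374876 127.37315866] [-4.74996876  1.75362076 -0.60335784]
```

View pics/ow16.png

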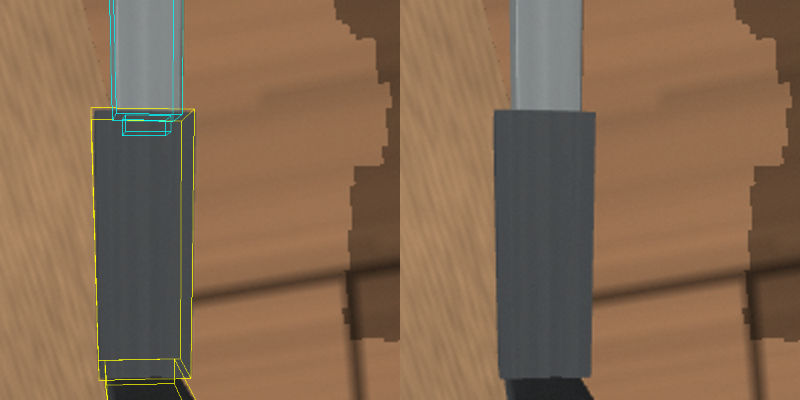

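Emit:
drive_tool(
  steps="0 0.0012 0 0; 0 0.0012 0 0; 0.0002 0.0012 0 0; 0 0.0012 0 0; 0.0002 0.0012 0 0; 0 0 0 0",
)

```text
time_s: 19.15
tool_pos: [449.8, 104.1, 188.8]
tool_rot: [-3.131, 0.254, 0.008]
force: [-5.8, 1.4, -1.9]
finger_gap: 22.7
```

```bash
python3 lk.py w17 -0.18
```

```text
[449.83492008 104.13342478 188.78472168] 170.73238321051335 19.15 [-5.8  1.4 -1.9] [0.38 1.61 0.13] 22.653824713023088
[548.77856157 100.6874625  128.0398178 ] [-5.08258993  1.62727659  0.06438533]
```

View pics/ow17.png

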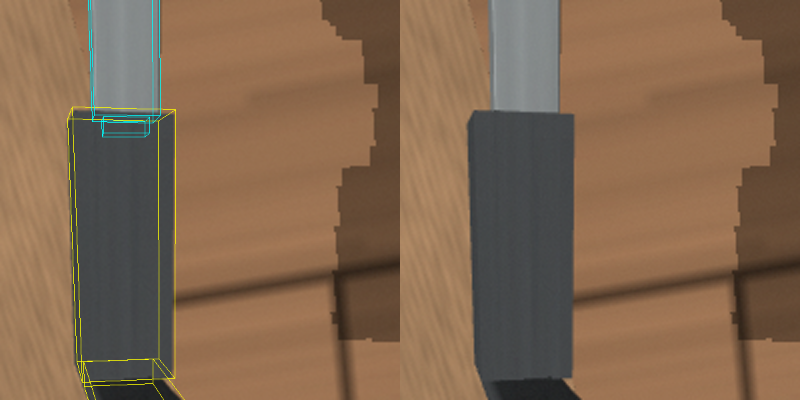

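Emit:
drive_tool(
  steps="0 -0.001 -0.0005 0; 0 -0.001 -0.0005 0; 0 0 -0.0005 0; 0 0 -0.0005 0; 0 0 -0.0005 0; 0 0 -0.0005 0; 0 0 0 0",
)

```text
time_s: 19.78
tool_pos: [451.5, 106.0, 192.2]
tool_rot: [-3.131, 0.254, 0.003]
force: [-4.2, 1.9, -5.9]
finger_gap: 22.3
```

```bash
python3 lk.py w18 -0.15;  python3 - <<'E'
from h import *
im,c=snap("side","s18"); cv2.imwrite("pics/s18z.png",cv2.resize(im[185:245,205:285,::-1],None,fx=8,fy=8,interpolation=cv2.INTER_CUBIC))
E
```

```text
[451.51586628 105.95616139 192.17277268] 170.70897641770935 19.7833 [-4.2  1.9 -5.9] [0.38 1.56 0.1 ] 22.34200909832676
[550.31437196 100.38907043 131.39784038] [-6.64047294  1.58261645  3.40875618]
```

View pics/ow18.png

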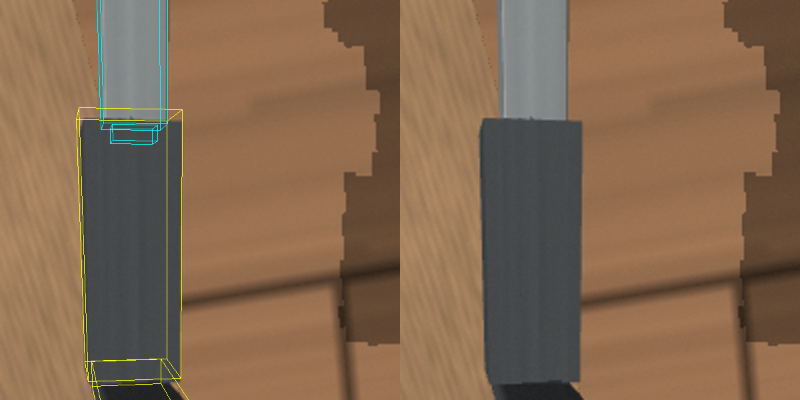

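View pics/s18z.png

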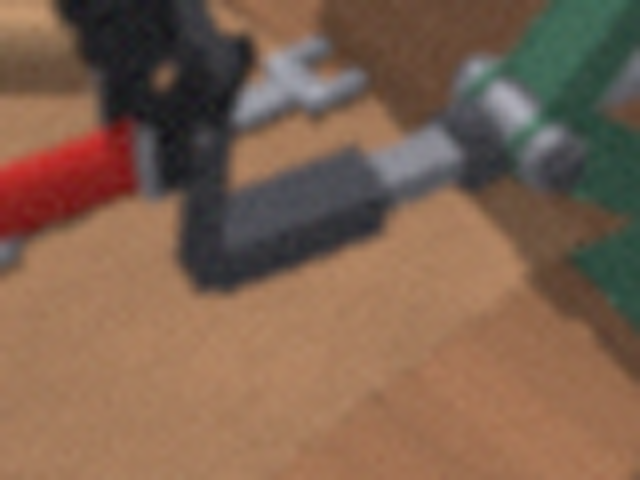

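Emit:
drive_tool(
  steps="-0.001 0 0.0005 0; -0.001 0 0.0005 0; -0.0005 0 0.0005 0; 0 0 0 0; 0 0 0 0",
  newtons=120,
)

```text
time_s: 20.3
tool_pos: [450.4, 106.1, 191.3]
tool_rot: [-3.131, 0.255, -0.002]
force: [-2.9, 0.9, -4.2]
finger_gap: 22.3
```

```bash
python3 lk.py w19 -0.15
```

```text
[450.38159049 106.14398615 191.26384518] 170.69375895396652 20.3 [-2.9  0.9 -4.2] [0.27 0.91 0.13] 22.302482285951843
[549.36804492 100.53810276 130.79909897] [-5.6917834   1.57929913  2.7902504 ]
```

View pics/ow19.png

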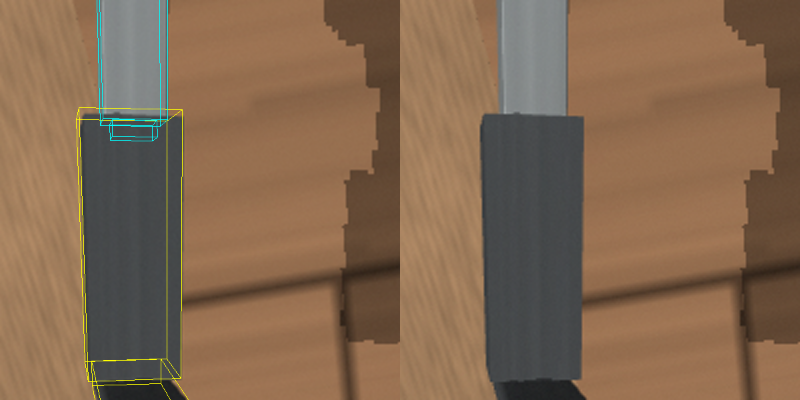

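Emit:
drive_tool(
  steps="-0.001 0 0 0; -0.0008 0 0 0; 0 0 0 0; 0 0 0 0",
)

```text
time_s: 20.68
tool_pos: [449.5, 106.2, 191.7]
tool_rot: [-3.131, 0.255, -0.006]
force: [0.8, -0.5, -4.4]
finger_gap: 22.2
```

Emit:
drive_tool(
  steps="0 0 -0.0008 0; 0 0 -0.0008 0; 0 0 0 0",
)

```text
time_s: 20.93
tool_pos: [448.5, 106.4, 193.0]
tool_rot: [-3.131, 0.255, -0.002]
force: [-0.0, 0.4, -3.5]
finger_gap: 22.3
```

Emit:
drive_tool(
  steps="0 0 -0.0008 0; 0 0 -0.0008 0; 0 0 0 0",
)

```text
time_s: 21.18
tool_pos: [448.2, 106.5, 194.3]
tool_rot: [-3.131, 0.255, -0.001]
force: [-0.7, 0.6, -4.9]
finger_gap: 22.2
```

Emit:
drive_tool(
  steps="0 0 -0.0008 0; 0 0 0 0; 0 0 0 0",
)

```text
time_s: 21.43
tool_pos: [447.9, 106.5, 194.9]
tool_rot: [3.131, -0.255, -0.0]
force: [0.5, -0.6, -4.9]
finger_gap: 22.1
```

```bash
python3 lk.py w20 -0.1
```

```text
[447.93647522 106.5453584  194.90315206] 170.70082975890728 21.4333 [ 0.5 -0.6 -4.9] [ 0.12 -0.01 -0.  ] 22.059658449339725
[546.26697465  97.52226801 133.84644312] [-3.11447183 -1.89972126  5.8465186 ]
```

View pics/ow20.png

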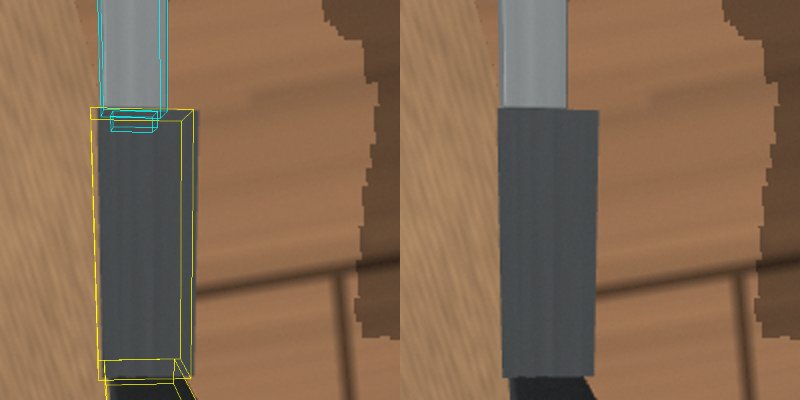

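Emit:
drive_tool(
  steps="0 0 0.002 0; 0 0 0.002 0; 0 0 0.001 0; 0 0 0 0; 0 0 0 0",
)

```text
time_s: 21.9
tool_pos: [447.9, 106.5, 189.9]
tool_rot: [3.131, -0.255, -0.0]
force: [-0.8, 0.9, -4.2]
finger_gap: 21.9
```

Emit:
drive_tool(
  steps="0 0 0.001 0; 0 0 0.001 0; 0 0 0 0; 0 0 0 0",
)

```text
time_s: 22.23
tool_pos: [448.0, 106.5, 188.0]
tool_rot: [-3.131, 0.255, -0.0]
force: [-0.2, 0.7, -4.0]
finger_gap: 21.7
```

Emit:
drive_tool(
  steps="0 0 0.001 0; 0 0 0.001 0; 0 0 0 0; 0 0 0 0",
)

```text
time_s: 22.57
tool_pos: [448.0, 106.4, 186.1]
tool_rot: [3.131, -0.255, 0.0]
force: [-0.5, 0.1, -1.6]
finger_gap: 22.3
```

Emit:
drive_tool(
  steps="0 0 -0.002 0; 0 -0.003 -0.002 0; 0 -0.003 -0.001 0; 0 -0.003 0 0; 0 -0.002 0 0; 0 0 0 0; 0 0 0 0; 0 0 0 0; 0 0 0 0",
)

```text
time_s: 23.32
tool_pos: [449.7, 117.1, 190.9]
tool_rot: [3.131, -0.255, -0.0]
force: [0.4, 0.3, -4.5]
finger_gap: 21.9
```

```bash
python3 lk.py w21 0.02
```

```text
[449.71154945 117.14763823 190.94675143] 170.68182626272775 23.3167 [ 0.4  0.3 -4.5] [-0.01  0.14 -0.03] 21.9143591523786
[546.67896944  99.80695828 129.55399068] [-3.15197533  0.42262871  1.55429308]
```

View pics/ow21.png

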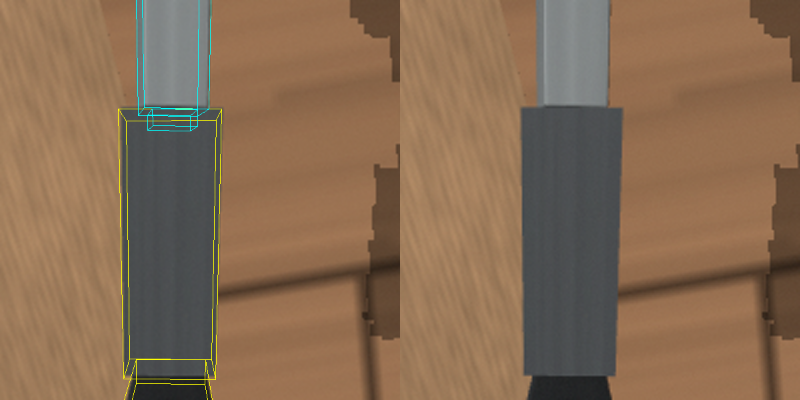

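Emit:
drive_tool(
  steps="0.0005 0 0 0; 0.0005 0 0 0; 0.0005 0 0 0; 0.0005 0 0 0; 0 0 0 0",
)

```text
time_s: 23.78
tool_pos: [451.1, 117.1, 190.8]
tool_rot: [3.131, -0.255, -0.003]
force: [-1.7, 0.2, -3.0]
finger_gap: 21.8
```

Emit:
drive_tool(
  steps="0.0002 0.0012 0 0; 0.0002 0.0012 0 0; 0.0002 0.0012 0 0; 0.0002 0.0012 0 0; 0 0 0 0",
)

```text
time_s: 24.2
tool_pos: [451.5, 111.9, 190.9]
tool_rot: [-3.131, 0.255, 0.001]
force: [-0.3, 0.6, -4.3]
finger_gap: 22.1
```

Emit:
drive_tool(
  steps="0.0002 0.0012 0 0; 0.0002 0.0012 0 0; 0.0002 0.0012 0 0;  0 0 0 0",
)

```text
time_s: 24.53
tool_pos: [452.5, 108.0, 191.3]
tool_rot: [3.131, -0.256, 0.003]
force: [0.1, 0.5, -5.2]
finger_gap: 21.7
```

```bash
python3 lk.py w22 -0.12
```

```text
[452.51330737 108.00390811 191.26207253] 170.65853075530845 24.5333 [ 0.1  0.5 -5.2] [ 0.03  0.04 -0.02] 21.725386837178338
[551.17301438 100.26690046 130.53918288] [-7.51616811  1.60750315  2.52593861]
```

View pics/ow22.png

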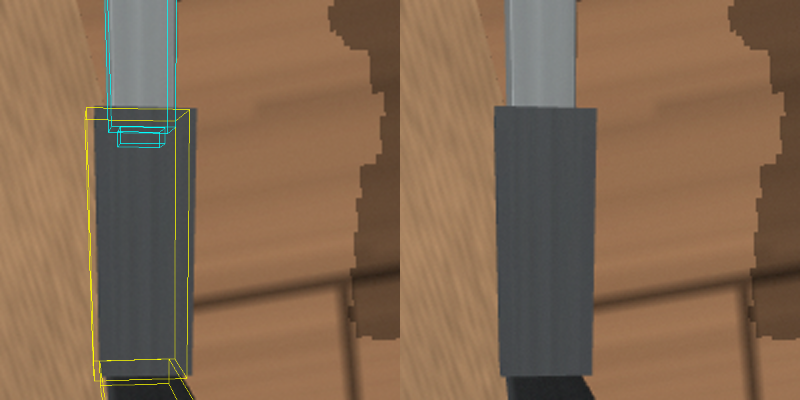

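Emit:
drive_tool(
  steps="0.0015 0 0.0003 0; 0.0015 0 0 0; 0.0015 0 0 0; 0.0015 0 0 0; 0.0015 0 0 0; 0.0015 0 0 0; 0 0 0 0",
)

```text
time_s: 25.17
tool_pos: [461.1, 106.9, 190.7]
tool_rot: [3.131, -0.255, 0.001]
force: [-0.1, -0.8, -4.2]
finger_gap: 22.2
```

Emit:
drive_tool(
  steps="0.0015 0 0 0; 0.0015 0 0 0; 0.0015 0 0 0; 0.0015 0 0 0; 0.0015 0 0 0; 0.0015 0 0 0; 0 0 0 0",
)

```text
time_s: 25.75
tool_pos: [470.0, 105.5, 190.8]
tool_rot: [3.131, -0.255, 0.001]
force: [0.6, 0.1, -3.9]
finger_gap: 21.6
```

```bash
python3 lk.py w23 -0.12
```

```text
[469.97150342 105.50875031 190.77712027] 170.6867102573586 25.75 [ 0.6  0.1 -3.9] [0.04 0.03 0.06] 21.647297972324687
[568.5642001   97.82510343 129.93872667] [-25.07075425   2.00845047   1.92390008]
```

View pics/ow23.png

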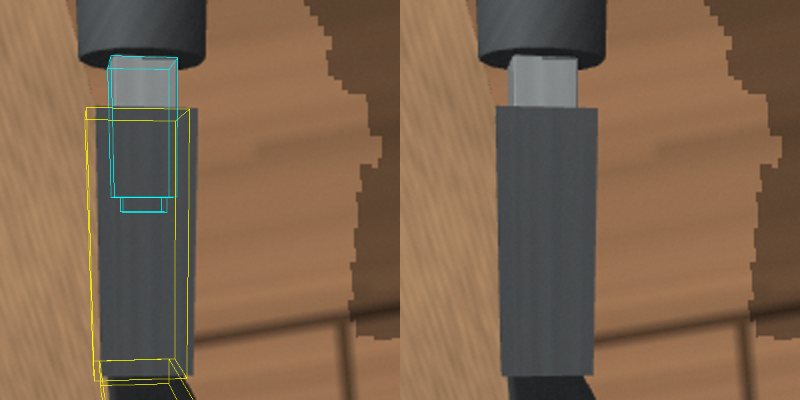

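Slides freely, 13 mm to go.

Emit:
drive_tool(
  steps="0.0015 0 0 0; 0.0015 0 0 0; 0.0015 0 0 0; 0.0015 0 0 0; 0.0015 0 0 0; 0.0015 0 0 0; 0.0015 0 0 0; 0 0 0 0",
)

```text
time_s: 26.47
tool_pos: [480.3, 103.8, 190.7]
tool_rot: [3.131, -0.255, 0.001]
force: [0.8, 0.5, -4.0]
finger_gap: 21.7
```

Emit:
drive_tool(
  steps="0.001 0 0 0; 0.001 0 0 0; 0.001 0 0 0; 0.001 0 0 0; 0 0 0 0; 0 0 0 0",
)

```text
time_s: 26.97
tool_pos: [482.9, 103.5, 190.5]
tool_rot: [-3.131, 0.254, 0.004]
force: [-3.1, 0.4, -1.7]
finger_gap: 22.2
```

```bash
python3 lk.py w24 -0.1
```

```text
[482.91584669 103.45183015 190.45756152] 170.70892924856753 26.9667 [-3.1  0.4 -1.7] [ 0.14  0.84 -0.02] 22.170921967198517
[581.11256865  94.46560852 129.18051359] [-37.99369155   0.70939468   1.26795306]
```

View pics/ow24.png

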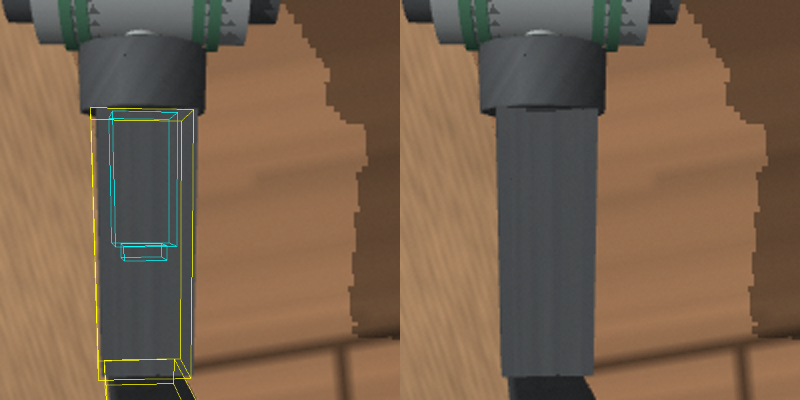

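Run:
```python
from h import *
im,c=snap("side","s25"); cv2.imwrite("pics/s25z.png",cv2.resize(im[95:155,250:330,::-1],None,fx=10,fy=10,interpolation=cv2.INTER_CUBIC))
for t in ["pipe_flange","silencer_flange"]:
    for r in ctrl.look_for("side",t)[:3]: print(t,r["p"],(np.array(c["T"])@np.r_[r["at"],1])[:3].round(1), proj(c,(np.array(c["T"])@np.r_[r["at"],1])[:3]))
im,c=snap("top","t25"); cv2.imwrite("pics/t25z.png",cv2.resize(im[100:180,180:280,::-1],None,fx=8,fy=8,interpolation=cv2.INTER_CUBIC)[:600])
for t in ["pipe_flange","silencer_flange"]:
    for r in ctrl.look_for("top",t)[:3]: print(t,r["p"],(np.array(c["T"])@np.r_[r["at"],1])[:3].round(1),proj(c,(np.array(c["T"])@np.r_[r["at"],1])[:3]))
```

```text
pipe_flange 0.58 [ 679.5 -166.   300.2] [353.69920556 186.24634652]
pipe_flange 0.75 [ 688.  -118.3  308.6] [322.40444926 154.78873295]
silencer_flange 0.58 [754.5 378.1 340.4] [136.8951783 130.4882345]
```

View pics/s25z.png

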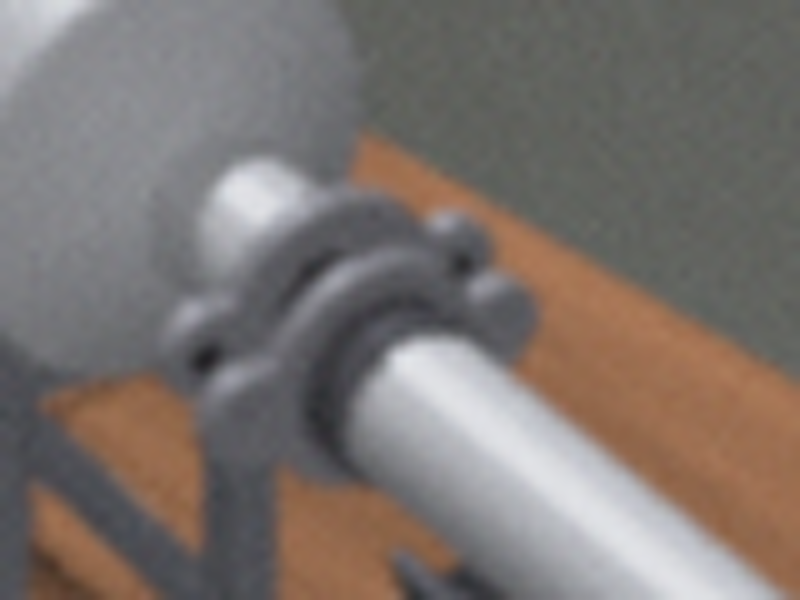

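View pics/t25z.png

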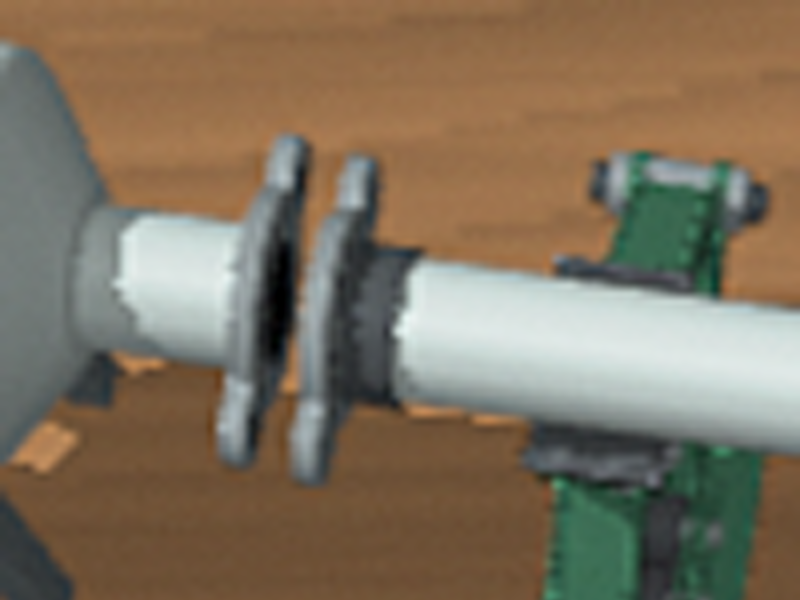

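```bash
cat > fl.py <<'E'
from h import *
c=ctrl.calibration("side"); ct=ctrl.calibration("top")
# ear pixel -> world at z~295
for n,u,v in [("Rp",300.5,125.0),("Rs",296,118.5),("Lp",274.5,133.8),("Ls",270.5,127.5)]: print(n,atz(c,u,v,295).round(1))
P=np.array([735,170,295.]); a=np.array([.162,.987,0]); z=np.array([0,0,1.])
J=np.c_[proj(c,P+a)-proj(c,P),proj(c,P+z)-proj(c,P)]; print(J)
Jt=np.c_[proj(ct,P+a)-proj(ct,P),proj(ct,P+z)-proj(ct,P)]; print(Jt)
for o in [(-4.5,-6.5),(-4.0,-6.3)]: print(np.linalg.solve(J,o))
E
python3 fl.py
```

```text
Rp [782.2 140.8 295. ]
Rs [796.9 175.9 295. ]
Lp [692.6 159.8 295. ]
Ls [706.  192.7 295. ]
[[-0.1819141   0.00112957]
 [-0.15564028 -0.27687589]]
[[-0.35671176 -0.05271961]
 [-0.04954613 -0.12366132]]
[24.79617241  9.53754661]
[22.052713   10.35738252]
```

Emit:
drive_tool(
  steps="0 0 0 0; 0 0 0 0; 0 0 0 0; -0.005 0 0 0; -0.01 0 0.002 0; -0.01 0 0.002 0; -0.01 0 0.002 0; -0.01 0 0.002 0; -0.005 0 0 0; 0 0 0 0; 0 0 0 0",
  fingers=0.06,
  newtons=70,
)

```text
time_s: 28.23
tool_pos: [435.1, 111.6, 183.2]
tool_rot: [-3.13, 0.254, -0.003]
force: [-0.1, -0.8, -0.7]
finger_gap: 60.0
```

Run:
```python
from h import *
p,Rm,s=pose(); print(p,s["time_s"],s["force"]); im,c=snap("wrist","w26")
```

```text
[435.1218923  111.64153399 183.18222438] 28.2333 [-0.07006317 -0.80167436 -0.73937456]
```

View pics/w26.png

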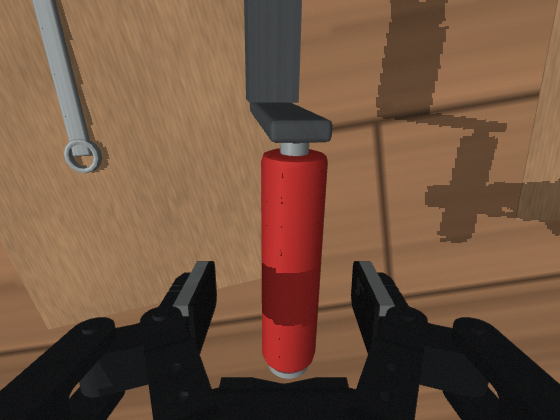

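Emit:
drive_tool(
  steps="0 0 0 0; 0 0 0 0; 0 0 0 0; 0 0 0 0; 0 0 0 0; 0 0 0 0",
  fingers=0.0,
  newtons=70,
)

```text
time_s: 28.78
tool_pos: [434.7, 110.7, 182.7]
tool_rot: [3.13, -0.256, 0.0]
force: [-0.1, -2.2, 1.1]
finger_gap: 23.5
```

Run:
```python
from h import *
p,Rm,s=pose(); print(p,s["time_s"],s["force"],s["moment"],s["finger_gap"]); im,c=snap("wrist","w27")
S=np.array([543.5,99.9,128]); print(Rm.T@(S-p), np.degrees(yaw(Rm)))
ax=np.array([np.cos(-.162),np.sin(-.162),0]); print(Rm.T@ax)
```

```text
[434.66806953 110.68783947 182.74415494] 28.7833 [-0.12972579 -2.20725119  1.08978903] [-0.34673414  0.0284641  -0.11404571] 23.49993777971219
[109.12151488  -7.08883048  54.77163995] 170.6440333711185
[ 9.99999120e-01 -1.29264397e-03  2.98915573e-04]
```

View pics/w27.png

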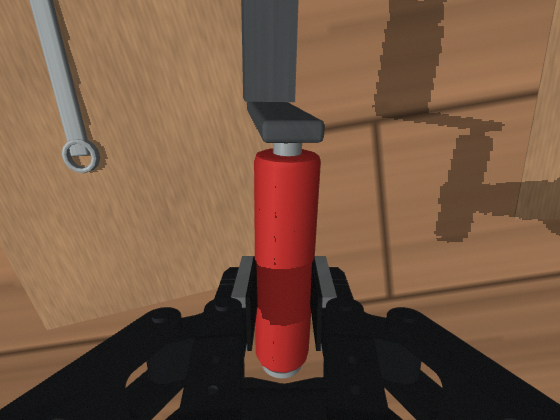

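```bash
cat > wind.py <<'E'
import numpy as np,sys
a0=float(sys.argv[1]); n=int(sys.argv[2]); st=float(sys.argv[3]); x=float(sys.argv[4]) if len(sys.argv)>4 else .05
r=70; a=np.radians(a0+st*np.arange(n+1)); y=r*np.sin(a); z=-r*np.cos(a)-1.9*np.arange(n+1)*st/360
print("; ".join("%.4f %.4f %.4f 0"%(x/1e3 if 0 else round(x/1e3,5),(y[i+1]-y[i])/1e3,(z[i+1]-z[i])/1e3) for i in range(n)), "end",a0+n*st)
E
python3 wind.py 5.8 18 8 0.1
```

```text
0.0001 0.0096 0.0016 0; 0.0001 0.0093 0.0029 0; 0.0001 0.0088 0.0042 0; 0.0001 0.0081 0.0054 0; 0.0001 0.0073 0.0065 0; 0.0001 0.0063 0.0074 0; 0.0001 0.0052 0.0082 0; 0.0001 0.0040 0.0089 0; 0.0001 0.0027 0.0093 0; 0.0001 0.0014 0.0096 0; 0.0001 0.0000 0.0097 0; 0.0001 -0.0013 0.0096 0; 0.0001 -0.0027 0.0094 0; 0.0001 -0.0039 0.0089 0; 0.0001 -0.0051 0.0083 0; 0.0001 -0.0063 0.0075 0; 0.0001 -0.0072 0.0065 0; 0.0001 -0.0081 0.0054 0 end 149.8
```

First 5 rows (to 45.8°), then check the force.

Emit:
drive_tool(
  steps="0.0001 0.0096 0.0016 0; 0.0001 0.0093 0.0029 0; 0.0001 0.0088 0.0042 0; 0.0001 0.0081 0.0054 0; 0.0001 0.0073 0.0065 0",
)

```text
time_s: 29.25
tool_pos: [429.2, 68.5, 162.1]
tool_rot: [-3.129, 0.254, -0.005]
force: [3.2, 3.1, -0.3]
finger_gap: 23.1
```

Run:
```python
from h import *
p,Rm,s=pose(); print(p,s["time_s"],(Rm.T@s["force"]).round(1),s["moment"],s["finger_gap"]); im,c=snap("wrist","w28")
```

```text
[429.23492731  68.51543774 162.08466314] 29.25 [ 2.6 -3.6  0.3] [ 0.88355942 -0.91029599  0.33367668] 23.082331122147814
```

View pics/w28.png

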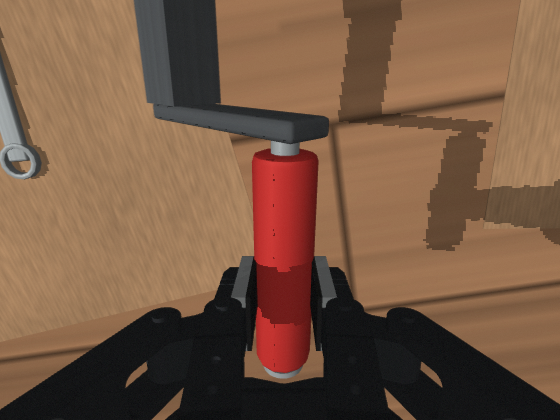

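Emit:
drive_tool(
  steps="0.0006 0.0063 0.0074 0; 0.0006 0.0052 0.0082 0; 0.0004 0.0040 0.0089 0; 0.0002 0.0027 0.0093 0; 0.0001 0.0014 0.0096 0; 0.0001 0 0.0097 0; 0.0001 -0.0013 0.0096 0; 0.0001 -0.0027 0.0094 0; 0.0001 -0.0039 0.0089 0",
)

```text
time_s: 30.05
tool_pos: [433.5, 56.1, 82.1]
tool_rot: [-3.13, 0.258, -0.016]
force: [7.3, 2.7, 5.1]
finger_gap: 23.5
```

```bash
python3 - <<'E'
from h import *
p,Rm,s=pose(); print(p,s["time_s"],(Rm.T@s["force"]).round(1),s["moment"],s["finger_gap"],s["joint_positions"].round(2)); im,c=snap("wrist","w29");im,c=snap("side","s29")
E
python3 wind.py 117.8 20 8 0.1
```

```text
[433.48741708  56.07842279  82.10131171] 30.05 [ 6.8 -3.8 -5.1] [ 0.63414043 -1.75195802  0.02948817] 23.509332911495488 [-1.05  0.38  1.09  2.05 -0.42  0.94 -1.47]
0.0001 -0.0051 0.0083 0; 0.0001 -0.0063 0.0075 0; 0.0001 -0.0072 0.0065 0; 0.0001 -0.0081 0.0054 0; 0.0001 -0.0088 0.0043 0; 0.0001 -0.0093 0.0030 0; 0.0001 -0.0096 0.0017 0; 0.0001 -0.0098 0.0003 0; 0.0001 -0.0097 -0.0010 0; 0.0001 -0.0095 -0.0024 0; 0.0001 -0.0091 -0.0037 0; 0.0001 -0.0085 -0.0049 0; 0.0001 -0.0077 -0.0060 0; 0.0001 -0.0068 -0.0070 0; 0.0001 -0.0058 -0.0079 0; 0.0001 -0.0046 -0.0086 0; 0.0001 -0.0034 -0.0092 0; 0.0001 -0.0021 -0.0096 0; 0.0001 -0.0007 -0.0098 0; 0.0001 0.0006 -0.0098 0 end 277.8
```

View pics/w29.png

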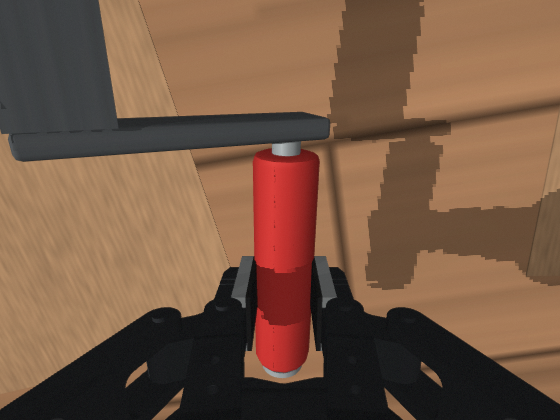

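View pics/s29.png

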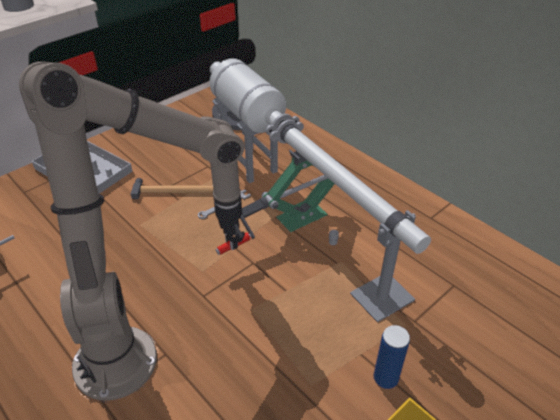

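Emit:
drive_tool(
  steps="0 0 0 0; 0 0 0 0; 0 0 0 0",
)

```text
time_s: 30.4
tool_pos: [433.4, 56.2, 82.4]
tool_rot: [-3.131, 0.256, -0.016]
force: [7.4, 2.2, 4.0]
finger_gap: 23.1
```

Run:
```python
from h import *
p,Rm,s=pose(); print(p,s["time_s"],(Rm.T@s["force"]).round(1),s["moment"],R.from_matrix(Rm).as_rotvec())
p0=np.array([434.67,110.69,182.74]); print(Rm.T@(p-p0))
```

```text
[433.3670244   56.2171071   82.44948588] 30.4 [ 6.9 -3.4 -4. ] [ 0.73297405 -1.64232151  0.21376308] [-3.13069578  0.256101   -0.01589881]
[  6.55860835  54.08313196 100.29546611]
```

Run:
```python
import cv2
im=cv2.imread("pics/s29.png"); cv2.imwrite("pics/s29z.png",cv2.resize(im[180:260,205:305],None,fx=7,fy=7,interpolation=cv2.INTER_CUBIC))
```

```text
(no output)
```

View pics/s29z.png

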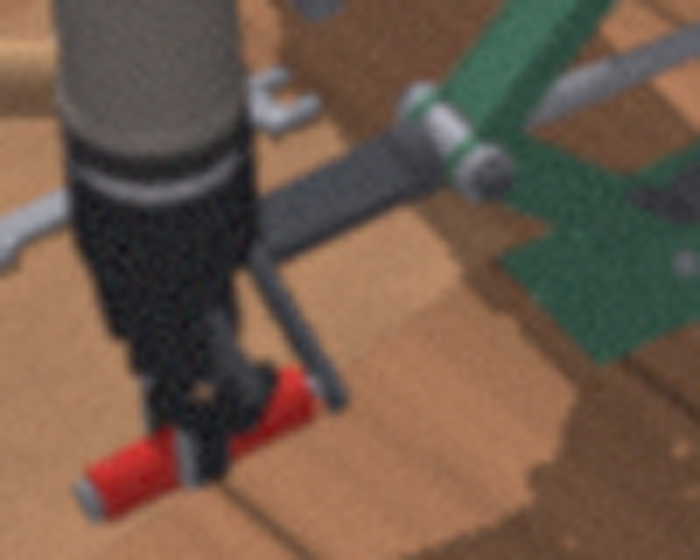

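Emit:
drive_tool(
  steps="0.0006 -0.0051 0.0083 0; 0.0006 -0.0063 0.0075 0; 0.0006 -0.0072 0.0065 0; 0.0006 -0.0081 0.0054 0; 0.0004 -0.0088 0.0043 0; 0.0002 -0.0093 0.0030 0; 0.0001 -0.0096 0.0017 0; 0.0001 -0.0098 0.0003 0; 0.0001 -0.0097 -0.0010 0",
)

```text
time_s: 31.15
tool_pos: [447.6, 123.7, 45.9]
tool_rot: [3.125, -0.267, 0.013]
force: [5.6, -5.7, 4.8]
finger_gap: 23.0
```

```bash
cat > st.py <<'E'
from h import *
p,Rm,s=pose(); p0=np.array([434.67,110.69,182.74]); print(s["time_s"],"F",(Rm.T@s["force"]).round(1),"M",s["moment"].round(2),"d",(Rm.T@(p-p0)).round(1),R.from_matrix(Rm).as_rotvec().round(3))
E
python3 st.py
```

```text
31.15 F [ 6.5  4.7 -4.7] M [-1.2  -1.06 -0.56] d [  9.3 -15.7 136.8] [ 3.125 -0.267  0.013]
```

```bash
cat > wind.py <<'E'
import numpy as np,sys
# a0 deg, n rows, step deg, A amplitude, extra x spread over rows (mm)
a0,n,st,A,ex=float(sys.argv[1]),int(sys.argv[2]),float(sys.argv[3]),float(sys.argv[4]),float(sys.argv[5])
r=70; k=np.arange(n+1); a=np.radians(a0+st*k); y=r*np.sin(a); z=-r*np.cos(a)-1.9*k*st/360; x=-A*np.cos(a)+2*k*st/360+ex*k/n
print("; ".join("%.4f %.4f %.4f 0"%tuple(np.diff(np.c_[x,y,z],axis=0)[i]/1e3) for i in range(n)), "end",a0+n*st)
E
python3 wind.py 189.8 10 8 4.5 2.5
```

```text
0.0001 -0.0095 -0.0024 0; 0.0001 -0.0091 -0.0037 0; -0.0000 -0.0085 -0.0049 0; -0.0001 -0.0077 -0.0060 0; -0.0002 -0.0068 -0.0070 0; -0.0002 -0.0058 -0.0079 0; -0.0003 -0.0046 -0.0086 0; -0.0003 -0.0034 -0.0092 0; -0.0003 -0.0021 -0.0096 0; -0.0003 -0.0007 -0.0098 0 end 269.8
```

Emit:
drive_tool(
  steps="0.0002 -0.0095 -0.0024 0; 0.0002 -0.0091 -0.0037 0; 0 -0.0085 -0.0049 0; -0.0001 -0.0077 -0.0060 0; -0.0002 -0.0068 -0.0070 0; -0.0002 -0.0058 -0.0079 0; -0.0003 -0.0046 -0.0086 0; -0.0003 -0.0034 -0.0092 0; -0.0003 -0.0021 -0.0096 0; -0.0003 -0.0007 -0.0098 0",
)

```text
time_s: 31.98
tool_pos: [451.6, 184.3, 113.3]
tool_rot: [3.127, -0.258, -0.001]
force: [4.7, 0.6, -6.4]
finger_gap: 23.2
```

```bash
python3 st.py
python3 - <<'E'
from h import *
im,c=snap("side","s30"); cv2.imwrite("pics/s30z.png",cv2.resize(im[160:260,185:305,::-1],None,fx=6,fy=6,interpolation=cv2.INTER_CUBIC))
E
python3 wind.py 269.8 12 8 4.5 0
```

```text
31.9833 F [ 4.5 -1.4  6.4] M [ 0.11 -0.68  0.26] d [  4.6 -75.7  69.2] [ 3.127e+00 -2.580e-01 -1.000e-03]
-0.0006 0.0006 -0.0098 0; -0.0006 0.0020 -0.0096 0; -0.0005 0.0033 -0.0092 0; -0.0005 0.0046 -0.0087 0; -0.0005 0.0057 -0.0080 0; -0.0004 0.0068 -0.0071 0; -0.0003 0.0077 -0.0061 0; -0.0003 0.0084 -0.0050 0; -0.0002 0.0090 -0.0037 0; -0.0001 0.0095 -0.0024 0; -0.0000 0.0097 -0.0011 0; 0.0001 0.0098 0.0003 0 end 365.8
```

View pics/s30z.png

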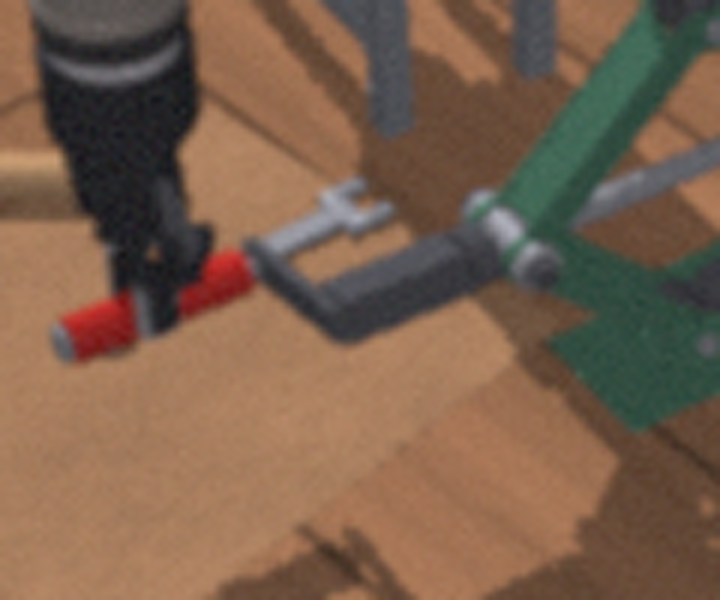

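Emit:
drive_tool(
  steps="-0.0003 0.0006 -0.0098 0; -0.0003 0.0020 -0.0096 0; -0.0002 0.0033 -0.0092 0; -0.0002 0.0046 -0.0087 0; -0.0002 0.0057 -0.0080 0; -0.0002 0.0068 -0.0071 0; -0.0002 0.0077 -0.0061 0; -0.0001 0.0084 -0.0050 0; -0.0001 0.0090 -0.0037 0; 0 0.0095 -0.0024 0; 0 0.0097 -0.0011 0; 0.0001 0.0098 0.0003 0",
)

```text
time_s: 33.03
tool_pos: [436.6, 114.0, 185.5]
tool_rot: [-3.127, 0.247, 0.004]
force: [-4.2, 3.6, 7.5]
finger_gap: 23.1
```

```bash
python3 st.py
python3 - <<'E'
from h import *
im,c=snap("wrist","w31")
E
python3 wind.py 5.8 18 8 3 0;python3 wind.py 149.8 13 8 3 0
```

```text
33.0333 F [-4.7 -2.9 -7.4] M [0.93 0.34 0.34] d [ 1.3 -3.6 -2.7] [-3.127  0.247  0.004]
0.0001 0.0096 0.0016 0; 0.0002 0.0093 0.0029 0; 0.0002 0.0088 0.0042 0; 0.0003 0.0081 0.0054 0; 0.0003 0.0073 0.0065 0; 0.0004 0.0063 0.0074 0; 0.0004 0.0052 0.0082 0; 0.0004 0.0040 0.0089 0; 0.0004 0.0027 0.0093 0; 0.0005 0.0014 0.0096 0; 0.0005 0.0000 0.0097 0; 0.0005 -0.0013 0.0096 0; 0.0004 -0.0027 0.0094 0; 0.0004 -0.0039 0.0089 0; 0.0004 -0.0051 0.0083 0; 0.0004 -0.0063 0.0075 0; 0.0003 -0.0072 0.0065 0; 0.0003 -0.0081 0.0054 0 end 149.8
0.0002 -0.0088 0.0043 0; 0.0002 -0.0093 0.0030 0; 0.0001 -0.0096 0.0017 0; 0.0001 -0.0098 0.0003 0; 0.0000 -0.0097 -0.0010 0; -0.0001 -0.0095 -0.0024 0; -0.0001 -0.0091 -0.0037 0; -0.0002 -0.0085 -0.0049 0; -0.0002 -0.0077 -0.0060 0; -0.0003 -0.0068 -0.0070 0; -0.0003 -0.0058 -0.0079 0; -0.0003 -0.0046 -0.0086 0; -0.0003 -0.0034 -0.0092 0 end 253.8
```

View pics/w31.png

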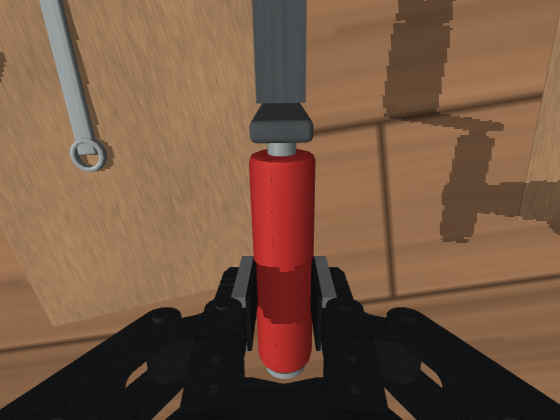

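Emit:
drive_tool(
  steps="0.0001 0.0096 0.0016 0; 0.0002 0.0093 0.0029 0; 0.0002 0.0088 0.0042 0; 0.0003 0.0081 0.0054 0; 0.0003 0.0073 0.0065 0; 0.0004 0.0063 0.0074 0; 0.0004 0.0052 0.0082 0; 0.0004 0.0040 0.0089 0; 0.0004 0.0027 0.0093 0; 0.0005 0.0014 0.0096 0; 0.0005 0 0.0097 0; 0.0005 -0.0013 0.0096 0; 0.0004 -0.0027 0.0094 0; 0.0004 -0.0039 0.0089 0; 0.0004 -0.0051 0.0083 0; 0.0004 -0.0063 0.0075 0; 0.0003 -0.0072 0.0065 0; 0.0003 -0.0081 0.0054 0",
)

```text
time_s: 34.58
tool_pos: [441.9, 82.3, 55.5]
tool_rot: [3.131, -0.257, 0.008]
force: [3.4, -0.8, 7.3]
finger_gap: 23.3
```

```bash
python3 st.py; python3 wind.py 253.8 15 8 3 0
```

```text
34.5833 F [ 3.5  0.2 -7.3] M [-0.11 -1.1  -0.25] d [ 11.2  26.9 127.3] [ 3.131 -0.257  0.008]
-0.0004 -0.0021 -0.0096 0; -0.0004 -0.0007 -0.0098 0; -0.0004 0.0006 -0.0098 0; -0.0004 0.0020 -0.0096 0; -0.0003 0.0033 -0.0092 0; -0.0003 0.0046 -0.0087 0; -0.0003 0.0057 -0.0080 0; -0.0003 0.0068 -0.0071 0; -0.0002 0.0077 -0.0061 0; -0.0002 0.0084 -0.0050 0; -0.0001 0.0090 -0.0037 0; -0.0001 0.0095 -0.0024 0; -0.0000 0.0097 -0.0011 0; 0.0001 0.0098 0.0003 0; 0.0001 0.0096 0.0016 0 end 373.8
```

Emit:
drive_tool(
  steps="0.0002 -0.0088 0.0040 0; 0.0002 -0.0093 0.0027 0; 0.0001 -0.0096 0.0014 0; 0.0001 -0.0098 0.0001 0; 0 -0.0097 -0.0010 0; -0.0001 -0.0095 -0.0024 0; -0.0001 -0.0091 -0.0037 0; -0.0002 -0.0085 -0.0049 0; -0.0002 -0.0077 -0.0060 0; -0.0003 -0.0068 -0.0070 0; -0.0003 -0.0058 -0.0079 0; -0.0003 -0.0046 -0.0086 0; -0.0003 -0.0034 -0.0092 0",
)

```text
time_s: 35.67
tool_pos: [453.5, 180.0, 96.1]
tool_rot: [3.124, -0.259, -0.004]
force: [4.8, -4.2, -4.0]
finger_gap: 23.4
```

Emit:
drive_tool(
  steps="-0.0004 -0.0021 -0.0096 0; -0.0004 -0.0007 -0.0098 0; -0.0004 0.0006 -0.0098 0; -0.0004 0.0020 -0.0096 0; -0.0003 0.0033 -0.0092 0; -0.0003 0.0046 -0.0087 0; -0.0003 0.0057 -0.0080 0; -0.0003 0.0068 -0.0071 0; -0.0002 0.0077 -0.0061 0; -0.0002 0.0084 -0.0050 0; -0.0001 0.0090 -0.0037 0; -0.0001 0.0095 -0.0024 0; 0 0.0097 -0.0011 0; 0.0001 0.0098 0.0003 0; 0 0 0 0; 0 0 0 0",
)

```text
time_s: 37.0
tool_pos: [437.7, 112.3, 187.2]
tool_rot: [-3.13, 0.25, 0.007]
force: [-1.9, 2.1, 6.5]
finger_gap: 22.9
```

```bash
python3 st.py
python3 - <<'E'
from h import *
ims=[]
im,c=snap("side","s32"); cv2.imwrite("pics/s32z.png",cv2.resize(im[95:155,250:330,::-1],None,fx=10,fy=10,interpolation=cv2.INTER_CUBIC))
im,c=snap("top","t32"); cv2.imwrite("pics/t32z.png",cv2.resize(im[100:180,180:280,::-1],None,fx=8,fy=8,interpolation=cv2.INTER_CUBIC)[:600])
im,c=snap("wrist","w32")
E
```

```text
37.0 F [-2.3 -1.7 -6.5] M [0.42 0.23 0.27] d [ 2.7 -2.1 -4.4] [-3.13   0.25   0.007]
```

View pics/s32z.png

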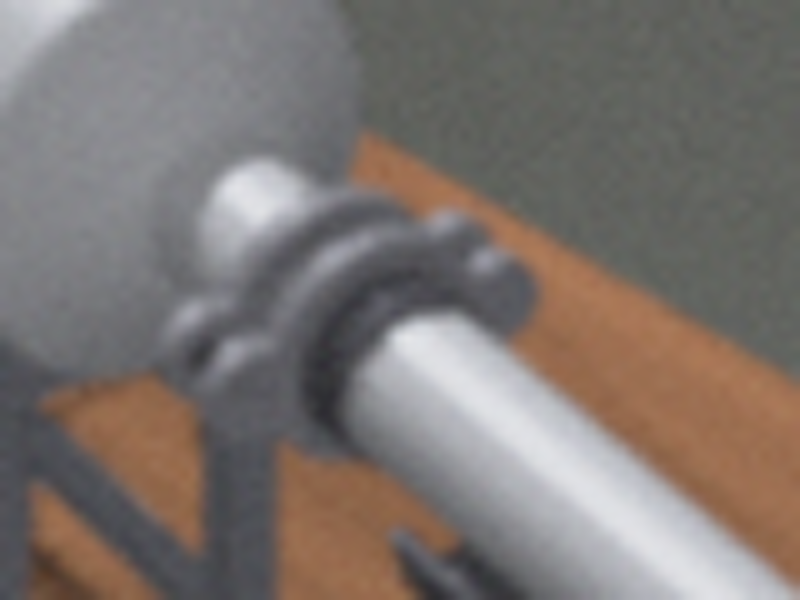

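View pics/w32.png

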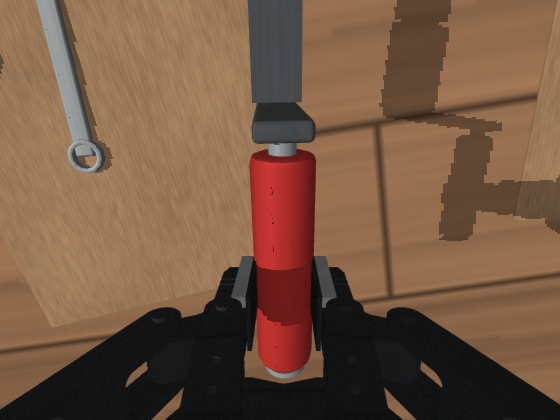

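Run:
```python
from h import *
A=np.mean([ctrl.read_camera("side").astype(float) for _ in range(6)],0)
np.save("pics/sideavg.npy",A); g=A[100:140,262:308].mean(2)
z=cv2.resize(np.clip((g-60)*1.6,0,255).astype(np.uint8),None,fx=16,fy=14,interpolation=cv2.INTER_CUBIC); cv2.imwrite("pics/avgz.png",z)
```

```text
(no output)
```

View pics/avgz.png

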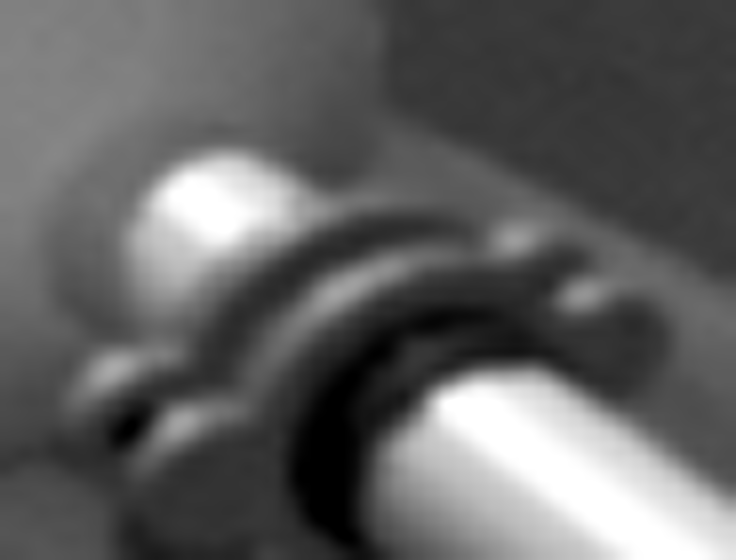

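Run:
```python
import cv2,numpy as np
A=np.load("pics/sideavg.npy").mean(2)
from scipy.ndimage import map_coordinates,gaussian_filter
def peak(img,u,v,r=2.5):
    im=gaussian_filter(img,.7); best=None
    U,V=np.meshgrid(np.arange(u-r,u+r,.05),np.arange(v-r,v+r,.05)); W=map_coordinates(im,[V,U],order=3); i=W.argmax(); return U.flat[i],V.flat[i],W.flat[i]
f=lambda x,y:(262+x/16-.5,100+y/14-.5)
for n,x,y in (("Rs",513,240),("Rp",582,292),("Ls",112,370),("Lp",185,422)): print(n,np.round(peak(A,*f(x,y)),2))
for k in ("s25","s12","s18","side0"):
    B=cv2.imread(f"pics/{k}.png").astype(float).mean(2)
    for n,x,y in (("Rs",513,240),("Rp",582,292+36),("Ls",112,370),("Lp",185,422+36)): print(k,n,np.round(peak(B,*f(x,y)),2))
```

```text
Rs [293.76 116.44 143.96]
Rp [298.18 120.46 137.01]
Ls [268.55 125.83 151.21]
Lp [272.96 129.74 145.29]
s25 Rs [293.86 116.39 143.72]
s25 Rp [298.18 123.03 136.16]
s25 Ls [268.55 125.83 151.16]
s25 Lp [272.76 132.36 141.64]
s12 Rs [293.91 116.39 142.44]
s12 Rp [298.08 123.08 135.11]
s12 Ls [268.55 125.88 151.16]
s12 Lp [272.76 132.41 142.02]
s18 Rs [293.91 116.34 143.65]
s18 Rp [298.03 123.13 135.32]
s18 Ls [268.6  125.78 150.83]
s18 Lp [272.51 132.51 143.57]
side0 Rs [293.81 116.34 143.72]
side0 Rp [298.13 123.08 136.04]
side0 Ls [268.6  125.88 151.18]
side0 Lp [272.76 132.36 143.23]
```

Emit:
drive_tool(
  steps="0.0001 0.0096 0.0016 0; 0.0002 0.0093 0.0029 0; 0.0002 0.0088 0.0042 0; 0.0003 0.0081 0.0054 0; 0.0003 0.0073 0.0065 0; 0.0003 0.0063 0.0074 0; 0.0003 0 0 0; 0 0 0 0",
)

```text
time_s: 38.12
tool_pos: [431.7, 61.2, 158.6]
tool_rot: [3.129, -0.257, -0.006]
force: [-1.6, -1.3, 2.1]
finger_gap: 23.2
```

```bash
python3 st.py
cat > fm.py <<'E'
from h import *
from scipy.ndimage import map_coordinates,gaussian_filter
A=np.mean([ctrl.read_camera("side").astype(float) for _ in range(5)],0); im=gaussian_filter(A.mean(2),.7)
def peak(u,v,r=2):
    U,V=np.meshgrid(np.arange(u-r,u+r,.05),np.arange(v-r,v+r,.05)); W=map_coordinates(im,[V,U],order=3); i=W.argmax(); return np.array([U.flat[i],V.flat[i]])
Rs,Rp,Ls,Lp=[peak(*q) for q in ((293.8,116.4),(298.1,120.2),(268.55,125.83),(272.9,129.5))]
for a,b in ((Rs,Rp),(Ls,Lp)):
    d=b-a; s=d[0]/.1819; print(b,d.round(2),"s",s.round(1),"dz own s",((d[1]-.1556*s)/.277).round(2),"dz s=23",((d[1]-.1556*23)/.277).round(2),"s=25",((d[1]-.1556*25)/.277).round(2))
cv2.imwrite("pics/"+__import__("sys").argv[1],cv2.resize(A[160:260,185:305,::-1],None,fx=6,fy=6))
E
python3 fm.py f1.png
```

```text
38.1167 F [-1.4  1.6 -2.1] M [-0.45  0.13 -0.27] d [ 5.2 49.2 24.2] [ 3.129 -0.257 -0.006]
[298.15 120.45] [4.4 4. ] s 24.2 dz own s 0.85 dz s=23 1.52 s=25 0.4
[272.95 129.75] [4.4  3.92] s 24.2 dz own s 0.56 dz s=23 1.23 s=25 0.11[ WARN:0@9.649] global loadsave.cpp:1063 imwrite_ Unsupported depth image for selected encoder is fallbacked to CV_8U.
```

View pics/f1.png

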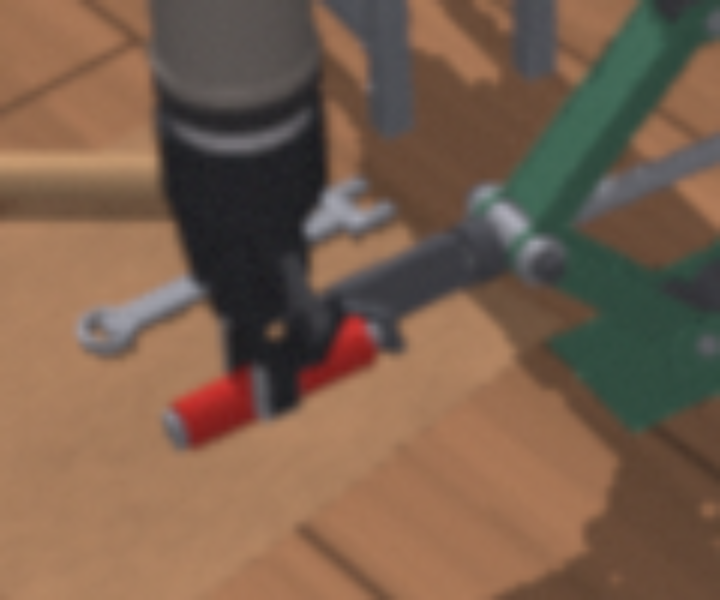

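Emit:
drive_tool(
  steps="0.0004 0.0052 0.0082 0; 0.0004 0.0040 0.0089 0; 0.0004 0.0027 0.0093 0; 0.0005 0.0014 0.0096 0; 0.0003 0 0 0; 0 0 0 0",
)

```text
time_s: 38.87
tool_pos: [432.5, 48.8, 122.9]
tool_rot: [3.131, -0.254, -0.003]
force: [-3.3, -1.5, 1.0]
finger_gap: 23.1
```

```bash
python3 st.py;python3 fm.py f2.png 2>/dev/null
```

```text
38.8667 F [-3.  2. -1.] M [-0.18  0.52 -0.03] d [ 7.9 61.4 59.8] [ 3.131e+00 -2.540e-01 -3.000e-03]
[297.95 120.2 ] [4.2 3.8] s 23.1 dz own s 0.75 dz s=23 0.8 s=25 -0.32
[273.  129.6] [4.45 3.77] s 24.5 dz own s -0.13 dz s=23 0.69 s=25 -0.43
```

Emit:
drive_tool(
  steps="0 0 0 0; 0 0 0 0; 0 0 0 0; 0 0 0 0; 0 0 -0.005 0; 0 0 -0.01 0; 0 0 -0.02 0; 0 0 -0.03 0; 0 0 -0.03 0; 0 0 -0.03 0; 0 0 -0.02 0; 0 0 0 0; 0 0 0 0",
  fingers=0.055,
)

```text
time_s: 40.2
tool_pos: [434.0, 48.5, 270.0]
tool_rot: [-3.129, 0.254, -0.005]
force: [-0.4, -0.7, -0.0]
finger_gap: 54.7
```

```bash
python3 st.py;python3 fm.py f3.png 2>/dev/null
python3 - <<'E'
from h import *
im,c=snap("wrist","w40")
E
```

```text
40.2 F [-0.3  0.8  0. ] M [ 0.01 -0.02  0.01] d [  9.6  61.2 -87.5] [-3.129  0.254 -0.005]
[297.95 120.2 ] [4.15 3.8 ] s 22.8 dz own s 0.9 dz s=23 0.8 s=25 -0.32
[272.9  129.65] [4.35 3.82] s 23.9 dz own s 0.36 dz s=23 0.87 s=25 -0.25
```

View pics/f3.png

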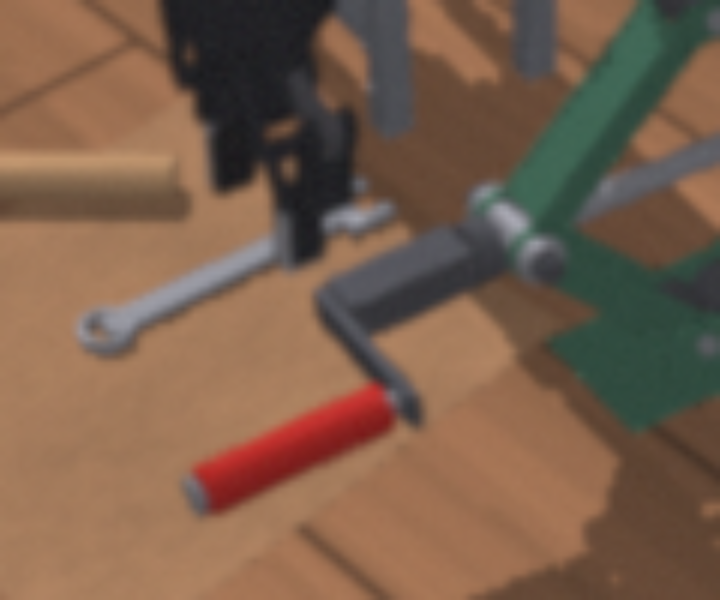

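View pics/w40.png

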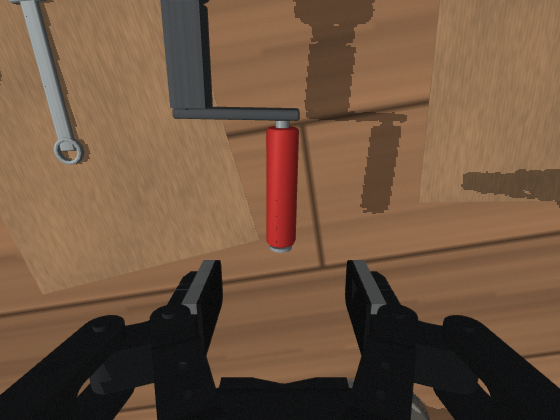

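Run:
```python
from h import *
A=np.mean([ctrl.read_camera("top").astype(float) for _ in range(5)],0).astype(np.uint8)
cv2.imwrite("pics/t41z.png",cv2.resize(A[110:170,200:240,::-1],None,fx=14,fy=10,interpolation=cv2.INTER_CUBIC))
P=np.array([735,170,295.])
for n in("top","side"):
    c=ctrl.calibration(n)
    print(n,np.c_[proj(c,P+[.162,.987,0])-proj(c,P),proj(c,P+[.987,-.162,0])-proj(c,P),proj(c,P+[0,0,1])-proj(c,P)].round(4))
```

```text
top [[-0.3567  0.0616 -0.0527]
 [-0.0495 -0.34   -0.1237]]
side [[-0.1819  0.2752  0.0011]
 [-0.1556 -0.1022 -0.2769]]
```

View pics/t41z.png

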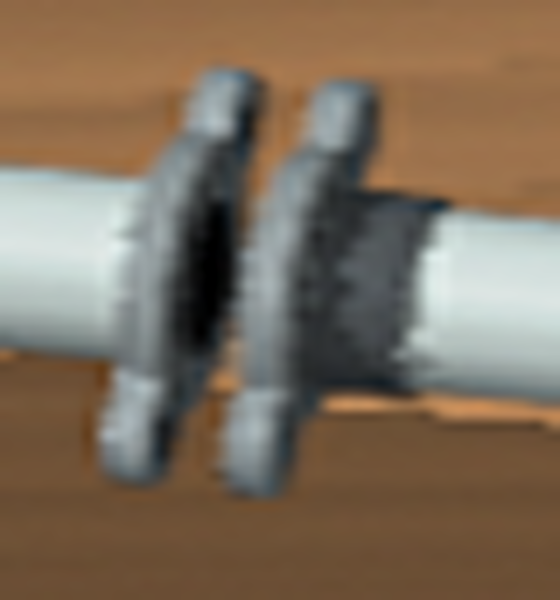

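Run:
```python
from h import *
print(ctrl.state()["time_s"], ctrl.state()["force"]); print(ctrl.job_done())
```

```text
40.75 [ 0.01394849 -0.01483836 -0.32136027]
the job is handed in; nothing more can be done
None
```

The crank is home on the jack's square end, the jack is wound up about 2¼ turns, and the pipe's flange reads level with the silencer's to within about 1 mm. I handed the job in at 40.8 s of the 72 s allowed; no verdict is reported.

**How it was done**
- I carried the crank hanging by its red grip rather than by the tube. The moves allow no tilt of the hand, and this let the crank roll freely to find the flats.
- The first try at pushing it on failed because the crank sat low. I felt for the height of the hole on the stepped tip, pushed lightly again, and it slipped on at about 0.1 rad of roll. It then slid home against the collar with about 3 N.
- I regripped nearer the free end and wound clockwise. The highest wrist force I read was about 9 N, against a 120 N limit. I then opened the fingers and lifted clear.

**Last checks**
- **Crank:** the side picture shows its mouth against the collar and the crank at rest.
- **Robot:** wrist force is about zero and the fingers are clear of everything.
- **Other tools:** none were touched that I know of, but I did not measure them again at the end.
- **Flange height:** the side camera puts the pipe flange between 0.4 mm too high and 0.9 mm too low, against the 2.5 mm limit.
- **Where the checks disagreed:** a rough check with the top camera leaned to about 2 mm too high. It resolves height poorly (0.1 pixel is about 0.8 mm), so I relied on the side camera.

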